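# Cover the tasting cups on the dispenser carousel

### The arm

A 6-joint arm with a two-finger parallel gripper is mounted at the origin on the work surface. World frame = base frame: x ahead of the robot, y to its left, z up, the work surface at z = 0. Lengths are in mm, angles in rad, forces in N, time in s.
With the tool pointing down it reaches from about 350 to 975 mm from the base axis. Payload 7.1 kg.
Tool frame: the origin (TCP) lies midway between the tips of the shut fingers; the grasp point (between the pads) lies 19 mm behind it; z points along the fingers, y is the line along which they close (so a half turn about z gives the same grasp; the last joint's range is limited). The gripper opens to 88 mm and grips with 3 to 60 N. Pads are 20 mm wide; open, the fingers measure 115 mm over their backs; the gripper's body (75 mm by 178 mm) begins 61 mm behind the grasp point.
Start: joints at [1.25, 0.423, 1.63, -0, 1.089, -0.019], TCP at [185.743, 596.745, 222.675] pointing down, gripper open.
Joint ranges: [-3, 3], [-0.9, 2.11], [0.09, 2.58], [-1.31, 4.45], [0.11, 2.69], [-2.54, 2.54]. Speed limits (rad/s): [2.39, 2.39, 3.01, 3.14, 3.14, 3.14].

### API

Orientations are given as a rotation vector (axis times angle).
In Python, from workcell import ctrl gives the robot as it stands.
- The arm moves only by the shell command python3 -m pendant 'ROWS'. ROWS is a JSON object of lists of equal length, an entry for each row: "grip": the opening, from -1 (shut) to 1 (fully open); "linear": the shift along the tool's x, y, z in mm, a list of three; "angular": the turn, a rotation vector about the tool's x, y, z in rad, a list of three. In form: {"grip": [grip, ...], "linear": [[tx, ty, tz], ...], "angular": [[ax, ay, az], ...]}. A call has 1 to 12 rows; each row shifts and turns the commanded pose from where the row before left it, along the tool's axes as they then stand; what a row does not reach is not made up. A row lasts 1/12 s, in which the tool goes at most 41.7 mm and 7.16 degrees, less where a joint would pass 70% of its speed; a pose out of reach is approached as far as the arm can. A call with a gripper value outside its range is refused whole. The fingers move at their own pace and stop on an object; the grip force is fixed at half the most. Time passes only in rows, so rows that do not move let the fingers close. It gives the time, the measured TCP pose, the force, the opening and the grip force at its end, in the units of the state.
- ctrl.get_obs(): the state, without advancing time (a new reading comes with each control period).
- ctrl.get_image(name): name is "scene" or "top"; returns the picture (384x512x3 uint8, red, green, blue); there is no depth.
- ctrl.camera_params(name): a dict with "vfov" (degrees; the focal length in pixels is half the picture's height over the tangent of half this angle, whatever the lens; pixels are square), "cx", "cy" (the principal point, pixels), "R" (3x3) and "t" (3): a world point X has camera coordinates R X + t. Camera axes: x right, y down, z forward; pixel columns grow to the right and rows downward; lengths in mm; the calibration is good to about 2 mm. A picture is of the moment at which its call begins. camera_params takes no time and is no camera call.
- ctrl.close_job(): hands the job in; it is judged then, once.
The state is a dict: "t": time; "qpos": joint angles; "qvel": joint speeds; "joint_torque": joint torques, N m; "ee_pos": TCP position; "orientation": TCP orientation; "ft_force": force on the tool from outside, world axes, zero at the start; "moment": the same for the moment, N m; "width": finger opening in mm; "grasp_force": force on a finger pad.
Only numpy, scipy, OpenCV 4.12 (cv2) and the standard library are available. Lean on these libraries where they do the work, as an engineer would, in place of code of your own. Each camera call takes 0.05 s, during which the arm holds its last target. There are 200 camera calls.

### The job

The tasting carousel feeds its cups under the leaf dispenser one by one, starting with the smallest, which is under the spout now. Turn the turntable counter-clockwise (seen from above) one click at a time, four clicks in all; each time, before turning on, cover the cup that has just come out from under the spout with the lid of its size, seated and level on the rim, and simply turn past a cup whose lid is not on the table. In the end the turntable must rest in its fourth click, with every lid that is there on its own cup, and the other things on the table left where they are.

Things in the scene. Friction and masses are not known exactly. Their poses are not given: they have to be found in the camera images.
- turntable (a joint): the round wooden turntable (280 mm across, top face 44 mm above the work surface) on the carousel base; value in rad, 0 at the start, growing counter-clockwise seen from above. A sprung detent holds it every 72 degrees (1.2566 rad): 0, 1.2566, 2.5133, 3.7699, 5.0265; let go between two clicks it falls into the nearer one. About 3 N at a post moves it over the hump; stops at -0.9 and 6.2
- carousel: dark wooden base, 290 mm across, 28 mm high, fixed to the table; origin on the turntable's axis at table height, x axis away from the robot, turned 3 to 37 degrees clockwise. A brass leaf dispenser (88 mm hopper on a post, top 263 mm high) stands on it 215 mm from the axis, 108 degrees counter-clockwise of the x axis; from it an 18 mm chute reaches inward over the turntable
- spout (a point): mouth of the dispenser's spout, pointing down, 122 mm above the table, over a seat of the turntable: 27 mm above the rim of the cup below it, too low for a lid to go on there
- front (a point): the front place, one click (72 degrees counter-clockwise) on from the spout, on the robot's side of the turntable: where the rim centre of the cup just out from under the spout stands (95 mm above the table)
- cup1_rim (a point): cup 1 (the smallest): white porcelain cup fixed in the turntable, 82 mm from its axis, rim 50 mm outside and 42 mm inside; the point is the centre of the mouth, at rim height, 95 mm above the table. It starts under the spout. Neighbouring cups are 72 degrees apart; the fifth seat, after cup 4, is blank (a dark disc)
- cup2_rim (a point): cup 2 (the second smallest): white porcelain cup fixed in the turntable, 82 mm from its axis, rim 62 mm outside and 54 mm inside; the point is the centre of the mouth, at rim height, 95 mm above the table. It follows cup 1 under the spout. Neighbouring cups are 72 degrees apart; the fifth seat, after cup 4, is blank (a dark disc)
- cup3_rim (a point): cup 3 (the second largest): white porcelain cup fixed in the turntable, 82 mm from its axis, rim 74 mm outside and 66 mm inside; the point is the centre of the mouth, at rim height, 95 mm above the table. It follows cup 2 under the spout. Neighbouring cups are 72 degrees apart; the fifth seat, after cup 4, is blank (a dark disc)
- cup4_rim (a point): cup 4 (the largest): white porcelain cup fixed in the turntable, 82 mm from its axis, rim 86 mm outside and 78 mm inside; the point is the centre of the mouth, at rim height, 95 mm above the table. It follows cup 3 under the spout. Neighbouring cups are 72 degrees apart; the fifth seat, after cup 4, is blank (a dark disc)
- lid1: lid of cup 1, may be absent: white porcelain disc 56 mm across and 5 mm thick, under it a tapered locating boss 6 mm high (36 mm across at the disc), on it a round knob 18 mm across rising 24 mm above the disc. Origin: centre of the boss's underside, z up through the knob (knob top at 35 mm). Starts boss down on the table; seated, the disc rests on the rim, the origin 6 mm below it
- lid2: lid of cup 2, may be absent: white porcelain disc 68 mm across and 5 mm thick, under it a tapered locating boss 6 mm high (48 mm across at the disc), on it a round knob 18 mm across rising 24 mm above the disc. Origin: centre of the boss's underside, z up through the knob (knob top at 35 mm). Starts boss down on the table; seated, the disc rests on the rim, the origin 6 mm below it
- lid3: lid of cup 3, may be absent: white porcelain disc 80 mm across and 5 mm thick, under it a tapered locating boss 6 mm high (60 mm across at the disc), on it a round knob 18 mm across rising 24 mm above the disc. Origin: centre of the boss's underside, z up through the knob (knob top at 35 mm). Starts boss down on the table; seated, the disc rests on the rim, the origin 6 mm below it
- lid4: lid of cup 4, may be absent: white porcelain disc 92 mm across and 5 mm thick, under it a tapered locating boss 6 mm high (72 mm across at the disc), on it a round knob 18 mm across rising 24 mm above the disc. Origin: centre of the boss's underside, z up through the knob (knob top at 35 mm). Starts boss down on the table; seated, the disc rests on the rim, the origin 6 mm below it
- post1_top (a point): centre of the top of upright steel post 1 on the turntable's edge, 14 mm thick, 58 mm tall, top 102 mm above the table, 128 mm from the axis, midway between two seats: 36 degrees counter-clockwise of cup 1
- post2_top (a point): centre of the top of upright steel post 2 on the turntable's edge, 14 mm thick, 58 mm tall, top 102 mm above the table, 128 mm from the axis, midway between two seats: 36 degrees clockwise of cup 1
- post3_top (a point): centre of the top of upright steel post 3 on the turntable's edge, 14 mm thick, 58 mm tall, top 102 mm above the table, 128 mm from the axis, midway between two seats: 36 degrees clockwise of cup 2
- post4_top (a point): centre of the top of upright steel post 4 on the turntable's edge, 14 mm thick, 58 mm tall, top 102 mm above the table, 128 mm from the axis, midway between two seats: 36 degrees clockwise of cup 3
- post5_top (a point): centre of the top of upright steel post 5 on the turntable's edge, 14 mm thick, 58 mm tall, top 102 mm above the table, 128 mm from the axis, midway between two seats: 36 degrees clockwise of cup 4
- cup_a: loose white tasting cup, 64 mm across, 40 mm high; leave alone. Origin at its underside
- cup_b: loose white tasting cup, 64 mm across, 40 mm high; leave alone. Origin at its underside
- caddy_a: brass-coloured tea caddy, 72 mm across, 110 mm high; leave alone. Origin at its underside
- caddy_b: black tea caddy, 60 mm across, 85 mm high; leave alone. Origin at its underside
- packet: cardboard tea packet 50 x 70 x 40 mm; leave alone. Origin at its underside
- tea_pet: small clay figure, 60 mm across, 64 mm high; leave alone. Origin at its underside
- scoop: dark wooden spoon, 160 mm long; leave alone. Origin at its underside, between handle and bowl
Mind the look-alikes: they are no part of the job. Leave any black, purple or red look-alike of the lid1 alone.

How it is judged:
By the outcome, as a careful person would: the job done as asked, in the order asked, and still so for the second after the job is handed in, with the robot touching nothing.
Of lid1, lid2, lid3, lid4 only 2 to 4 are there at a start; the rules pass over those that are not, and their reading is None.
At some moment in a run one of lid1, lid2, lid3, lid4 may be knocked a few centimetres aside while the robot is not near it.
Once in a run the grip may slacken for a moment while it holds something.
It also fails if it takes over 210 s, if anything falls off the work surface, if the arm or the gripper's body presses on something with over 40 N, if the wrist force passes 120 N, or if a joint passes its speed limit or range.

## Working session

There is one attempt and no reset: what is moved stays moved. The work goes in short steps, Python scripts to look and compute and a shell command to move; the robot and the scene stay as the last step left them, time stands still between calls to the robot, and variables do not carry over. Pictures are saved under pics/ and viewed, at most 14 in all, crops included, and the job is handed in when it is done.

```bash
mkdir -p pics; ls; python3 - <<'E'
from workcell import ctrl
import cv2
for n in("scene","top"):
    im=ctrl.get_image(n); p=ctrl.camera_params(n); print(n,p)
    cv2.imwrite(f"pics/{n}0.png",cv2.resize(im[:,:,::-1],(800,600),interpolation=cv2.INTER_CUBIC))
print(ctrl.get_obs())
E
```

```text
pics
scene {'vfov': 47.446498397321484, 'cx': 259.5052016416684, 'cy': 189.29830431681364, 'R': array([[ 0.65471004,  0.75583563,  0.00820186],
       [ 0.63124439, -0.54075509, -0.55598062],
       [-0.41579476,  0.36918347, -0.83115479]]), 't': array([-374.77373521, -278.04459637, 1883.21825829])}
top {'vfov': 54.28298552846717, 'cx': 254.03923343602617, 'cy': 188.95871162511273, 'R': array([[-0.02762059, -0.99942593, -0.01961899],
       [-0.99674687,  0.02902253, -0.07518884],
       [ 0.07571507,  0.0174784 , -0.9969763 ]]), 't': array([  36.23674088,  529.27660801, 1320.61684937])}
{'t': 0.1, 'qpos': array([ 1.25001662e+00,  4.23786604e-01,  1.63062222e+00, -6.33794400e-06,
        1.08860797e+00, -1.90195723e-02]), 'qvel': array([ 4.43750557e-05, -2.01273109e-03, -2.09794069e-03,  1.22400019e-03,
        4.17747266e-04, -1.56004987e-03]), 'joint_torque': array([-2.43520126e-04, -5.45620036e+01, -2.74323517e+01,  6.44304184e-02,
        1.88310927e-02, -8.14131909e-05]), 'ee_pos': array([185.576757  , 596.27273824, 221.9621887 ]), 'orientation': array([-4.72167270e-01, -3.10566892e+00,  2.20615294e-03]), 'ft_force': array([-0.1132874 , -0.21316963,  0.31763157]), 'moment': array([ 0.07095734, -0.00955247, -0.02311973]), 'grasp_force': 0.0, 'width': 87.24096919842114}
```

View pics/top0.png

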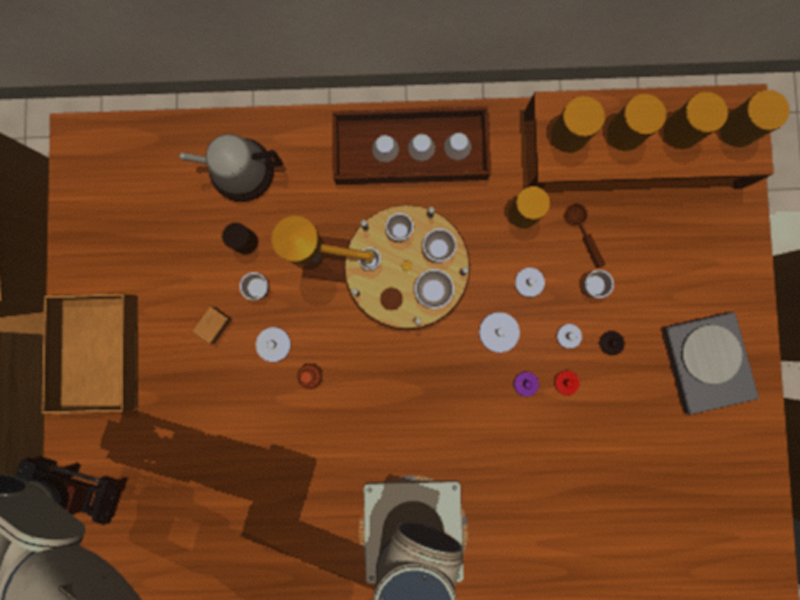

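View pics/scene0.png

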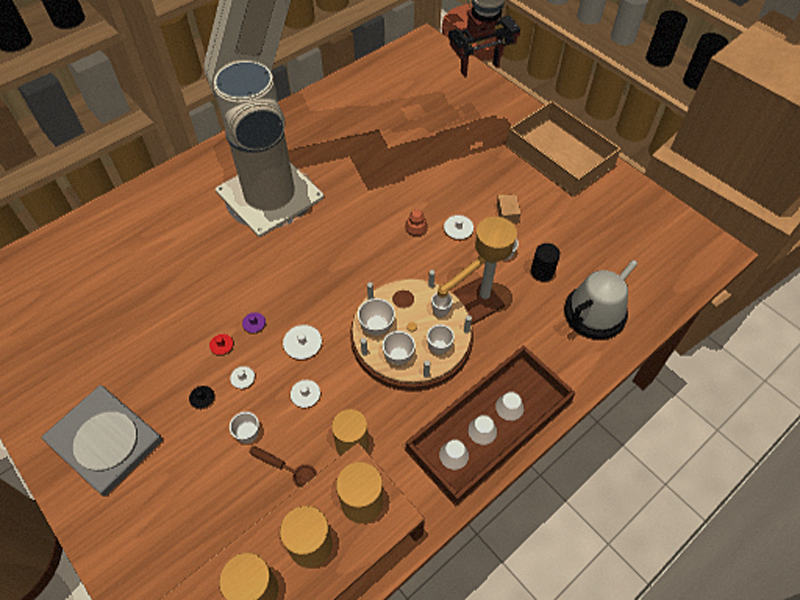

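```bash
cat > h.py <<'E'
from workcell import ctrl
import numpy as np, cv2
from scipy.optimize import least_squares
def proj(n,X):
    p=ctrl.camera_params(n);f=192/np.tan(np.radians(p["vfov"]/2))
    c=np.atleast_2d(X)@p["R"].T+p["t"];return c[:,:2]/c[:,2:]*f+[p["cx"],p["cy"]]
def ray(n,uv,z):
    p=ctrl.camera_params(n);f=192/np.tan(np.radians(p["vfov"]/2))
    C=-p["R"].T@p["t"];d=p["R"].T@np.array([(uv[0]-p["cx"])/f,(uv[1]-p["cy"])/f,1])
    return (C+d*(z-C[2])/d[2])[:2]
def lids(n,z=11,lo=100):
    im=ctrl.get_image(n);hsv=cv2.cvtColor(im,cv2.COLOR_RGB2HSV)
    m=cv2.inRange(hsv,(0,0,lo),(180,60,255))
    k,l,s,c=cv2.connectedComponentsWithStats(m)
    out=[]
    for i in range(1,k):
        if 60<s[i][4]<1000:
            w=ray(n,c[i],z)
            # moment-equivalent diameter in world from area
            e=ray(n,c[i]+[1,0],z),ray(n,c[i]+[0,1],z)
            a=abs(np.cross(e[0]-w,e[1]-w))*s[i][4]
            out.append((np.round(c[i],1),np.round(w,1),round(2*np.sqrt(a/np.pi),1)))
    return im,out
E
python3 - <<'E' 2>/dev/null
from h import *
P=[]
for n,(x,y,w,h) in dict(top=(212,120,96,96),scene=(215,160,96,96)).items():
    im,o=lids(n)
    for a in o:
        if 250<a[1][0]<900 and abs(a[1][1])<500: print(n,*a)
    P.append(cv2.resize(im[y:y+h,x:x+w,::-1],None,fx=4.125,fy=4.125,interpolation=cv2.INTER_CUBIC))
cv2.imwrite("pics/c1.png",np.hstack(P))
E
```

```text
top [294.   91.1] [ 886.6 -135.2] 48.8
top [143.9  99.2] [874.8 418.9] 102.3
top [247.   92.9] [885.6  37.5] 50.5
top [270.1  92. ] [886.1 -47.6] 49.4
top [255.1 146.1] [687.1  13.2] 55.2
top [280.1 157.7] [641.5 -76.1] 68.8
top [237.7 166.5] [614.1  78.2] 36.7
top [338.8 180.2] [ 553.3 -284. ] 67.8
top [276.7 184.8] [543.3 -60.6] 83.9
top [381.9 181.6] [ 543.8 -438. ] 55.9
top [163.  183.1] [561.7 351. ] 56.8
top [319.2 212.2] [ 440.6 -209.3] 92.5
top [363.9 214.6] [ 427.7 -367.8] 55.2
top [174.5 220.2] [426.5 310.7] 80.0
scene [293.1 145.1] [426.3 311. ] 79.2
scene [388. 188.] [822.2 443.5] 133.9
scene [282.1 193. ] [571.6 115.4] 44.0
scene [240.5 200.8] [494.8 -28.5] 90.9
scene [193.  218.6] [ 440.9 -210.9] 90.6
scene [281.6 215.1] [642.7  47.7] 65.2
scene [254.9 220.7] [596.5 -43.5] 78.4
scene [154.7 241.2] [ 427.4 -369.5] 54.2
scene [194.9 251.6] [ 553.9 -284.9] 65.9
scene [325.9 259.7] [876.7  43.1] 64.7
scene [156.3 272. ] [ 529.7 -430.5] 62.1
scene [308.5 274.7] [876.7 -42.2] 63.8
scene [290.2 290.7] [ 877.5 -128.4] 63.3
```

View pics/c1.png

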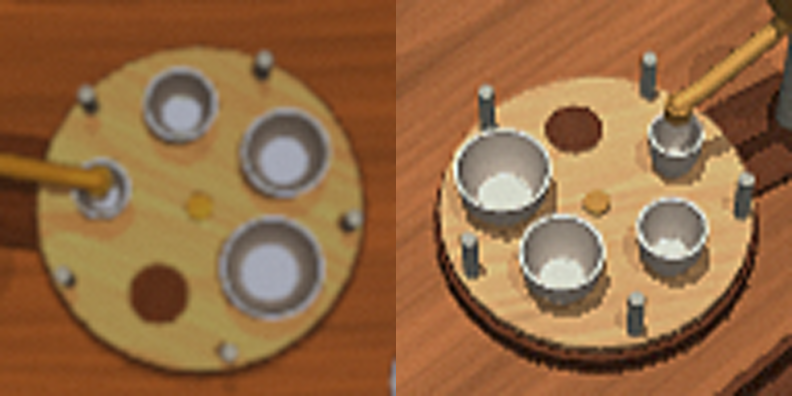

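```bash
python3 - <<'E'
from h import *
s=4.125
T=np.array([(64,274),(86,91),(263,58),(351,217),(227,349),(103,188),(181,104),(285,152),(272,267)])/s+[212,120]-.4
S=(np.array([(649,60),(744,180),(636,299),(469,240),(486,93),(676,133),(672,230),(563,252),(503,175)])-[396,0])/s+[215,160]-.4
def X(p):
    a=p[2]+np.radians([36,-36,-108,-180,-252,0,-72,-144,-216]); r=np.r_[[128]*5,[82]*4]
    return np.c_[p[0]+r*np.cos(a),p[1]+r*np.sin(a),[102]*5+[95]*4]
for d in ((("top",T),),(("scene",S),),(("top",T),("scene",S))):
    f=lambda p:np.concatenate([(proj(n,X(p))-q).ravel() for n,q in d])
    r=least_squares(f,[590,20,1.5],loss='soft_l1'); p=r.x
    print(p[:2].round(1),np.degrees(p[2]).round(2),np.abs(r.fun).max().round(2))
a=p[2]+np.radians(72);print("front",p[:2]+82*np.array([np.cos(a),np.sin(a)]))
print("spout",X(p)[5]);print(X(p)[:5].round())
E
```

```text
[595.6  -1.6] 81.24 0.83
[595.3  -2.7] 81.57 1.01
[595.4  -2.1] 81.4 1.13
front [522.09348456  34.61067832]
spout [607.67838872  78.96790591  95.        ]
[[ 537.  112.  102.]
 [ 685.   89.  102.]
 [ 710.  -59.  102.]
 [ 576. -129.  102.]
 [ 469.  -23.  102.]]
```

```bash
cat >> h.py <<'E'
from scipy.spatial.transform import Rotation as Ro
AX=np.array([595.4,-2.1])
def go(x,y,z,yaw):
    o=ctrl.get_obs();R=Ro.from_rotvec(o["orientation"])
    d=R.inv().apply(np.array([x,y,z])-o["ee_pos"])
    c,s=np.cos(np.radians(yaw)),np.sin(np.radians(yaw))
    T=Ro.from_matrix([[c,s,0],[s,-c,0],[0,0,-1]])
    print("lin",d.round(1),"norm",np.linalg.norm(d).round(1),"ang",(R.inv()*T).as_rotvec().round(3),"t",round(o["t"],1))
def push(th,r=136): # start pose of push at angle th
    a=np.radians(th);return AX+r*np.array([np.cos(a),np.sin(a)])
E
python3 - <<'E'
from h import *
p=push(-114.6);print(p);go(*p,222,-24.6)
E
```

```text
[ 538.78581225 -125.75611083]
lin [-551.8 -584.6    0.7] norm 803.9 ang [-0.000e+00 -1.000e-03 -3.014e+00] t 0.2
```

```bash
python3 -m pendant '{"grip":[0,0,-0.5,-1,-1,-1,-1,-1,-1,-1,-1,-1],"linear":[[-23,-24.4,0],[-23,-24.4,0],[-23,-24.4,0],[-23,-24.4,0],[-23,-24.4,0],[-23,-24.4,0],[-23,-24.4,0],[-23,-24.4,0],[-23,-24.4,0],[-23,-24.4,0],[-23,-24.4,0],[-23,-24.4,0]],"angular":[[0,0,0],[0,0,0],[0,0,0],[0,0,0],[0,0,0],[0,0,0],[0,0,0],[0,0,0],[0,0,0],[0,0,0],[0,0,0],[0,0,0]]}'
python3 -m pendant '{"grip":[-1,-1,-1,-1,-1,-1,-1,-1,-1,-1,-1,-1],"linear":[[-23,-24.4,0],[-23,-24.4,0],[-23,-24.4,0],[-23,-24.4,0],[-23,-24.4,0],[-23,-24.4,0],[-23,-24.4,0],[-23,-24.4,0],[-23,-24.4,0],[-23,-24.4,0],[-23,-24.4,0],[-23,-24.4,0]],"angular":[[0,0,0],[0,0,0],[0,0,0],[0,0,0],[0,0,0],[0,0,0],[0,0,0],[0,0,0],[0,0,0],[0,0,0],[0,0,0],[0,0,0]]}'
python3 -m pendant '{"grip":[-1,-1,-1,-1,-1,-1,-1,-1,-1,-1,-1,-1],"linear":[[0,0,0],[0,0,0],[0,0,0],[0,0,0],[0,0,0],[0,0,0],[0,0,0],[0,0,0],[0,0,0],[0,0,0],[0,0,0],[0,0,0]],"angular":[[0,0,0.12],[0,0,0.12],[0,0,0.12],[0,0,0.12],[0,0,0.12],[0,0,0.12],[0,0,0.12],[0,0,0.12],[0,0,0.12],[0,0,0.12],[0,0,0.12],[0,0,0.12]]}'
python3 -m pendant '{"grip":[-1,-1,-1,-1,-1,-1,-1,-1,-1,-1,-1,-1],"linear":[[0,0,0],[0,0,0],[0,0,0],[0,0,0],[0,0,0],[0,0,0],[0,0,0],[0,0,0],[0,0,0],[0,0,0],[0,0,0],[0,0,0]],"angular":[[0,0,0.12],[0,0,0.12],[0,0,0.12],[0,0,0.12],[0,0,0.12],[0,0,0.12],[0,0,0.12],[0,0,0.12],[0,0,0.12],[0,0,0.12],[0,0,0.12],[0,0,0.12]]}'
python3 - <<'E'
from h import *
p=push(-114.6);go(*p,64,-24.6);print(ctrl.get_obs()["qpos"])
E
```

```text
t: 1.2
ee_pos: [362.6, 233.6, 222.8]
orientation: [0.472, 3.106, 0.0]
ft_force: [0.7, -0.5, 0.0]
width: 11.3
grasp_force: 0.0
t: 2.2
ee_pos: [539.1, -128.2, 222.6]
orientation: [-0.473, -3.106, -0.0]
ft_force: [1.2, 0.2, 0.7]
width: 0.3
grasp_force: 0.0
t: 3.2
ee_pos: [538.6, -126.5, 222.5]
orientation: [-2.409, -2.016, 0.0]
ft_force: [-0.6, -0.6, -0.3]
width: 0.6
grasp_force: 0.0
t: 4.2
ee_pos: [538.6, -126.4, 222.5]
orientation: [-3.141, 0.072, 0.0]
ft_force: [0.1, -0.4, 0.4]
width: 0.3
grasp_force: 0.0
lin [  0.2  -0.7 158.5] norm 158.5 ang [0.    0.    0.383] t 4.2
[-2.52055757e-01  3.18751918e-01  1.78986226e+00 -2.90433146e-05
  1.03328846e+00  1.36490686e+00]
```

```bash
python3 -m pendant '{"grip":[-1,-1,-1,-1,-1,-1,-1,-1,-1,-1,-1,-1],"linear":[[0,0,0],[0,0,10],[0,0,20],[0,0,20],[0,0,20],[0,0,20],[0,0,20],[0,0,18],[0,0,15],[0,0,10],[0,0,5.5],[0,0,0]],"angular":[[0,0,0.095],[0,0,0.096],[0,0,0.096],[0,0,0.096],[0,0,0],[0,0,0],[0,0,0],[0,0,0],[0,0,0],[0,0,0],[0,0,0],[0,0,0]]}'
python3 -m pendant '{"grip":[-1,-1,-1,-1,-1,-1,-1,-1,-1,-1,-1,-1],"linear":[[7.7,-0.2,0],[7.7,-0.2,0],[7.7,-0.2,0],[7.7,-0.2,0],[7.7,-0.2,0],[7.7,-0.2,0],[7.7,-0.2,0],[7.7,-0.2,0],[7.7,-0.2,0],[7.7,-0.2,0],[7.7,-0.2,0],[7.7,-0.2,0]],"angular":[[0,0,-0.0567],[0,0,-0.0567],[0,0,-0.0567],[0,0,-0.0567],[0,0,-0.0567],[0,0,-0.0567],[0,0,-0.0567],[0,0,-0.0567],[0,0,-0.0567],[0,0,-0.0567],[0,0,-0.0567],[0,0,-0.0567]]}'
python3 - <<'E'
from h import *
go(*push(-75.6),64,14.4)
im=ctrl.get_image("top");cv2.imwrite("pics/t1.png",cv2.resize(im[100:230,190:370,::-1],None,fx=4,fy=4,interpolation=cv2.INTER_CUBIC))
E
```

```text
t: 5.2
ee_pos: [538.1, -126.3, 63.2]
orientation: [-3.071, 0.66, 0.003]
ft_force: [-0.2, 0.4, 0.5]
width: 0.7
grasp_force: 0.0
t: 6.2
ee_pos: [629.0, -135.0, 65.1]
orientation: [3.114, 0.407, -0.001]
ft_force: [-2.7, -3.3, 0.1]
width: 0.6
grasp_force: 1.7
lin [ 0.5 -1.1  1.1] norm 1.7 ang [0.001 0.001 0.009] t 6.2
```

View pics/t1.png

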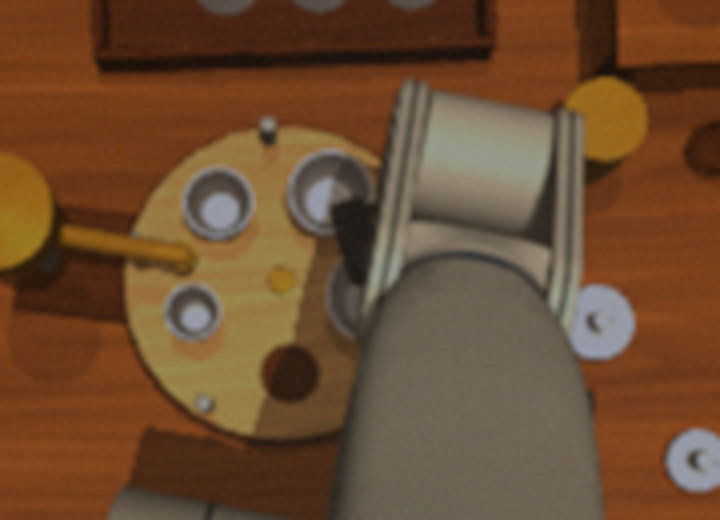

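```bash
python3 -m pendant '{"grip":[-1,-1,-1,-1,-1,-1,-1,-1,-1,-1,-1,-1],"linear":[[7.7,-0.2,0],[7.7,-0.2,0],[7.7,-0.2,0],[7.7,-0.2,0],[7.7,-0.2,0],[7.7,-0.2,0],[7.7,-0.2,0],[7.7,-0.2,0],[7.7,-0.2,0],[7.7,-0.2,0],[7.7,-0.2,0],[7.7,-0.2,0]],"angular":[[0,0,-0.0567],[0,0,-0.0567],[0,0,-0.0567],[0,0,-0.0567],[0,0,-0.0567],[0,0,-0.0567],[0,0,-0.0567],[0,0,-0.0567],[0,0,-0.0567],[0,0,-0.0567],[0,0,-0.0567],[0,0,-0.0567]]}'
python3 -m pendant '{"grip":[-1,-1,-1,-1,-1,-1,-1,-1,-1,-1],"linear":[[0,0,0],[0,0,0],[0,0,0],[-10,0,0],[-5,0,-15],[0,0,-25],[0,0,-30],[0,0,-30],[0,0,-30],[0,0,0]],"angular":[[0,0,0],[0,0,0],[0,0,0],[0,0,0],[0,0,0],[0,0,0],[0,0,0],[0,0,0],[0,0,0],[0,0,0]]}'
python3 - <<'E'
from h import *
go(427.5,-368.7,194,0)
E
```

```text
t: 7.25
ee_pos: [704.9, -83.2, 65.2]
orientation: [2.801, 1.421, 0.002]
ft_force: [-1.1, -0.4, -1.7]
width: 0.6
grasp_force: 0.1
t: 8.08
ee_pos: [698.4, -97.0, 202.7]
orientation: [2.798, 1.414, 0.014]
ft_force: [0.8, 0.7, 0.5]
width: 0.4
grasp_force: 0.0
lin [-379.4  -57.1    6.2] norm 383.7 ang [ 0.007 -0.009  0.936] t 8.1
```

```bash
python3 -m pendant '{"grip":[-1,-1,-0.5,-0.2,-0.2,-0.2,-0.2,-0.2,-0.2,-0.2,-0.2,-0.2],"linear":[[-31.6,-4.8,0.5],[-31.6,-4.8,0.5],[-31.6,-4.8,0.5],[-31.6,-4.8,0.5],[-31.6,-4.8,0.5],[-31.6,-4.8,0.5],[-31.6,-4.8,0.5],[-31.6,-4.8,0.5],[-31.6,-4.8,0.5],[-31.6,-4.8,0.5],[-31.6,-4.8,0.5],[-31.6,-4.8,0.5]],"angular":[[0,0,0],[0,0,0],[0,0,0],[0,0,0],[0,0,0],[0,0,0],[0,0,0],[0,0,0],[0,0,0],[0,0,0],[0,0,0],[0,0,0]]}'
python3 -m pendant '{"grip":[-0.2,-0.2,-0.2,-0.2,-0.2,-0.2,-0.2,-0.2,-0.2,-0.2],"linear":[[0,0,0],[0,0,0],[0,0,0],[0,0,0],[0,0,0],[0,0,0],[0,0,0],[0,0,0],[0,0,0],[0,0,0]],"angular":[[0,0,0.117],[0,0,0.117],[0,0,0.117],[0,0,0.117],[0,0,0.117],[0,0,0.117],[0,0,0.117],[0,0,0.117],[0,0,0],[0,0,0]]}'
python3 - <<'E' 2>/dev/null
from h import *
for n in("top","scene"):
    im,o=lids(n)
    for a in o:
        if 400<a[1][0]<700 and abs(a[1][1])<500: print(n,*a)
    cv2.imwrite(f"pics/{n}2.png",im[100:260,100:420,::-1].repeat(2,0).repeat(2,1))
go(427.5,-368.7,13.5,0)
E
```

```text
t: 9.08
ee_pos: [422.4, -368.3, 189.0]
orientation: [2.803, 1.417, 0.0]
ft_force: [-0.4, -0.8, 0.2]
width: 34.9
grasp_force: 0.0
t: 9.92
ee_pos: [423.9, -367.3, 188.7]
orientation: [3.141, 0.006, 0.0]
ft_force: [-0.4, -0.6, -0.1]
width: 35.8
grasp_force: 0.0
top [254.9 146. ] [687.4  14. ] 69.5
top [280.2 157.4] [642.7 -76.4] 84.1
top [237.5 167. ] [612.4  79.2] 46.5
top [338.8 180.2] [ 553.3 -284. ] 67.9
top [381.9 181.6] [ 543.9 -437.9] 56.0
top [162.9 183.1] [561.8 351.2] 57.0
top [249.7 190.2] [526.8  37.1] 46.4
top [318.9 212. ] [ 441.4 -208.4] 90.8
top [174.5 220.2] [426.5 310.6] 80.1
scene [293.2 145.1] [426.5 311.1] 79.0
scene [257.9 183.9] [478.9  72.7] 51.4
scene [282.2 193.2] [572.5 115.1] 55.3
scene [281.6 215. ] [642.6  47.7] 77.9
scene [193.1 218.6] [ 441.  -210.8] 90.5
scene [254.8 220.9] [596.7 -44.1] 90.3
scene [154.7 241.1] [ 427.1 -369.2] 53.9
scene [195.  251.6] [ 553.9 -284.8] 65.9
scene [156.3 272. ] [ 529.7 -430.4] 62.2
lin [  3.4   1.5 175. ] norm 175.0 ang [ 0.    -0.     0.004] t 10.0
```

View pics/scene2.png

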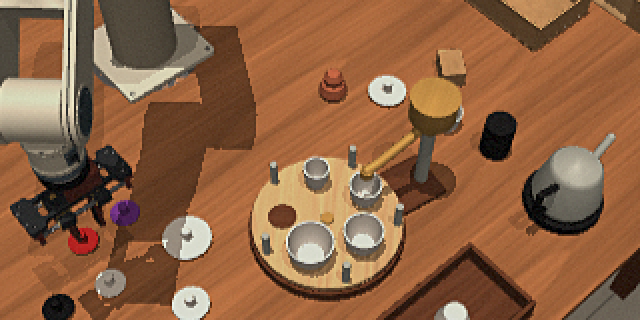

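```bash
python3 -m pendant '{"grip":[-0.2,-0.2,-0.2,-0.2,-0.2,-0.2,-0.2,-0.2,-0.2,-0.2,-0.2,-0.2],"linear":[[3.3,1.6,10],[0,0,20],[0,0,25],[0,0,25],[0,0,25],[0,0,20],[0,0,15],[0,0,12],[0,0,10],[0,0,8],[0,0,5],[0,0,0]],"angular":[[0,0,0],[0,0,0],[0,0,0],[0,0,0],[0,0,0],[0,0,0],[0,0,0],[0,0,0],[0,0,0],[0,0,0],[0,0,0],[0,0,0]]}'
python3 -m pendant '{"grip":[-1,-1,-1,-1,-1,-1],"linear":[[0,0,0],[0,0,0],[0,0,0],[0,0,0],[0,0,0],[0,0,0]],"angular":[[0,0,0],[0,0,0],[0,0,0],[0,0,0],[0,0,0],[0,0,0]]}'
python3 -m pendant '{"grip":[-1,-1,-1,-1,-1,-1,-1],"linear":[[0,0,-10],[0,0,-25],[0,0,-30],[0,0,-35],[0,0,-35],[0,0,-30],[0,0,0]],"angular":[[0,0,0],[0,0,0],[0,0,0],[0,0,0],[0,0,0],[0,0,0],[0,0,0]]}'
python3 - <<'E'
from h import *
a=np.radians(153.4);F=AX+82*np.array([np.cos(a),np.sin(a)]);print(F)
go(*F,170,0)
im=ctrl.get_image("top")
cv2.imwrite("pics/c3.png",cv2.resize(im[150:230,220:300,::-1],None,fx=7,fy=7,interpolation=cv2.INTER_CUBIC))
E
```

```text
t: 11.02
ee_pos: [427.6, -368.5, 12.4]
orientation: [-3.141, -0.003, 0.001]
ft_force: [-0.6, 0.3, 0.4]
width: 34.8
grasp_force: 0.0
t: 11.52
ee_pos: [428.2, -369.1, 13.9]
orientation: [3.141, 0.003, 0.002]
ft_force: [-0.8, -0.9, 6.7]
width: 17.3
grasp_force: 30.0
t: 12.1
ee_pos: [430.4, -370.9, 184.9]
orientation: [3.135, 0.002, 0.012]
ft_force: [0.2, 0.6, 0.0]
width: 17.6
grasp_force: 30.0
[522.07935258  34.6162452 ]
lin [  92.2 -405.5   12.8] norm 416.1 ang [ 0.007 -0.008  0.002] t 12.1
```

View pics/c3.png

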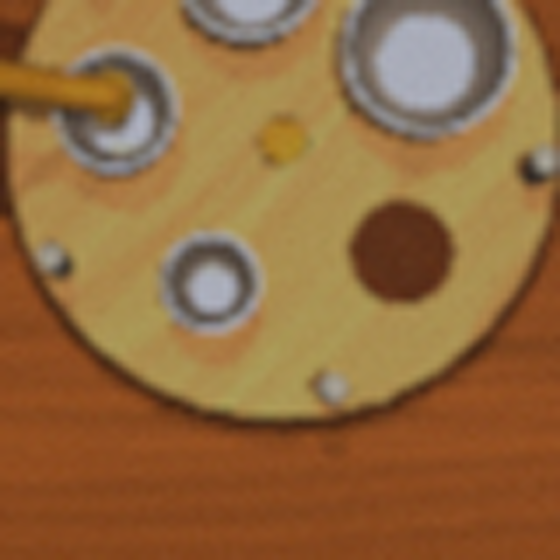

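```bash
python3 -m pendant '{"grip":[-1,-1,-1,-1,-1,-1,-1,-1,-1,-1,-1,-1],"linear":[[4,-20,1],[8,-35,1],[8,-35,1],[8,-40,1],[8,-40,1],[8,-40,1],[8,-40,1],[8,-40,1],[8,-40,1],[8,-35,1],[8,-25,1],[8,-20.5,1]],"angular":[[0,0,0],[0,0,0],[0,0,0],[0,0,0],[0,0,0],[0,0,0],[0,0,0],[0,0,0],[0,0,0],[0,0,0],[0,0,0],[0,0,0]]}'
python3 -m pendant '{"grip":[-1,-1],"linear":[[0,0,0],[0,0,0]],"angular":[[0,0,0],[0,0,0]]}'
python3 - <<'E'
from h import *
print(ray("top",(220+211.5/7-.43,150+282.5/7-.43),95))
go(522.1,34.6,106,0)
E
```

```text
t: 13.15
ee_pos: [518.0, 44.3, 164.9]
orientation: [-3.142, -0.005, 0.004]
ft_force: [0.3, 0.3, 1.2]
width: 17.3
grasp_force: 30.0
t: 13.32
ee_pos: [518.2, 42.7, 165.0]
orientation: [3.141, 0.006, -0.004]
ft_force: [0.7, 0.5, -1.0]
width: 17.4
grasp_force: 30.0
[521.55434731  34.36962211]
lin [ 4.1  8.1 59. ] norm 59.7 ang [0.    0.002 0.004] t 13.3
```

```bash
python3 -m pendant '{"grip":[-1,-1,-1,-1,-1,-1,-1,-1,-1],"linear":[[2,4,0],[1.9,4.1,10],[0,0,12],[0,0,12],[0,0,10],[0,0,6],[0,0,4],[0,0,2],[0,0,0]],"angular":[[0,0,0],[0,0,0],[0,0,0],[0,0,0],[0,0,0],[0,0,0],[0,0,0],[0,0,0],[0,0,0]]}'
python3 - <<'E'
from h import *
go(521.9,34.6,103,0)
im=ctrl.get_image("scene")
cv2.imwrite("pics/c4.png",cv2.resize(im[130:230,190:310,::-1],None,fx=6,fy=6,interpolation=cv2.INTER_CUBIC))
E
```

```text
t: 14.07
ee_pos: [522.9, 33.6, 109.9]
orientation: [3.142, 0.002, -0.001]
ft_force: [-0.4, 0.3, -0.9]
width: 17.4
grasp_force: 30.0
lin [-1.  -1.   6.9] norm 7.0 ang [0.    0.    0.001] t 14.1
```

View pics/c4.png

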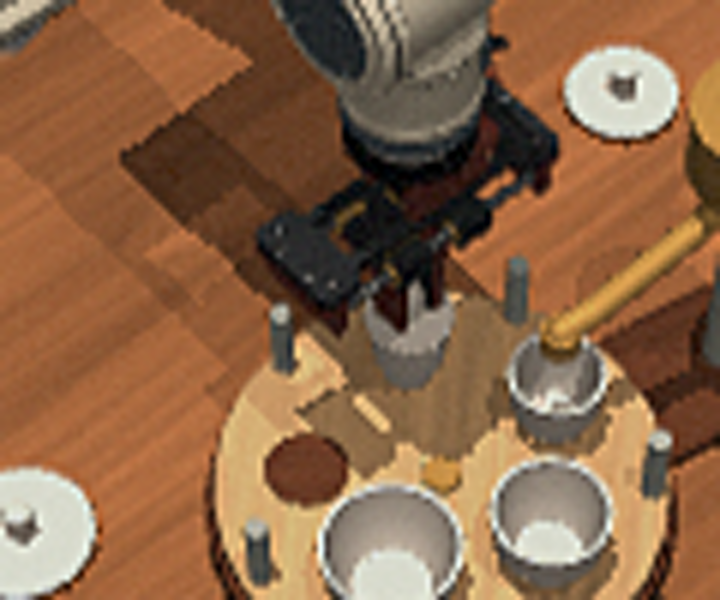

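```bash
python3 -m pendant '{"grip":[-1,-1,-1,-1,-1,-1],"linear":[[-0.6,-0.6,2],[0,0,2],[0,0,1.5],[0,0,1],[0,0,0],[0,0,0]],"angular":[[0,0,0],[0,0,0],[0,0,0],[0,0,0],[0,0,0],[0,0,0]]}'
python3 -m pendant '{"grip":[-1,-1,-1,-1],"linear":[[0,0,0.6],[0,0,0],[0,0,0],[0,0,0]],"angular":[[0,0,0],[0,0,0],[0,0,0],[0,0,0]]}'
```

```text
t: 14.62
ee_pos: [522.4, 34.5, 103.7]
orientation: [3.142, 0.003, -0.0]
ft_force: [-0.1, 0.3, -1.3]
width: 17.3
grasp_force: 30.0
t: 14.95
ee_pos: [522.5, 34.5, 103.1]
orientation: [-3.142, -0.003, -0.0]
ft_force: [0.4, 0.2, -0.4]
width: 17.1
grasp_force: 30.0
```

```bash
python3 -m pendant '{"grip":[-1,-1,-1],"linear":[[0,0,0.8],[0,0,0],[0,0,0]],"angular":[[0,0,0],[0,0,0],[0,0,0]]}'
python3 -m pendant '{"grip":[-0.5,-0.3,-0.2,-0.2,-0.2,-0.2,-0.2,-0.2,-0.2,-0.2,-0.2],"linear":[[0,0,0],[0,0,0],[0,0,0],[0,0,-5],[0,0,-15],[0,0,-25],[0,0,-25],[0,0,-30],[0,0,0],[0,0,0],[0,0,0]],"angular":[[0,0,0],[0,0,0],[0,0,0],[0,0,0],[0,0,0],[0,0,0],[0,0,0],[0,0,0],[0,0,0],[0,0,0],[0,0,0]]}'
python3 - <<'E'
from h import *
go(*push(-114.6),202,-24.6)
P=[]
for n,(x,y) in dict(top=(210,150),scene=(215,140)).items():
    im=ctrl.get_image(n);P.append(cv2.resize(im[y:y+80,x:x+80,::-1],None,fx=4.9,fy=4.9,interpolation=cv2.INTER_CUBIC))
cv2.imwrite("pics/c5.png",np.hstack(P))
E
```

```text
t: 15.2
ee_pos: [522.6, 34.5, 102.9]
orientation: [-3.142, -0.002, -0.001]
ft_force: [-2.3, -0.4, 6.7]
width: 16.9
grasp_force: 30.0
t: 16.12
ee_pos: [522.0, 34.5, 202.0]
orientation: [3.142, 0.002, -0.0]
ft_force: [-1.1, -0.7, -0.1]
width: 35.0
grasp_force: 0.0
lin [ 16.5 160.2   0. ] norm 161.1 ang [0.    0.    0.431] t 16.1
```

View pics/c5.png

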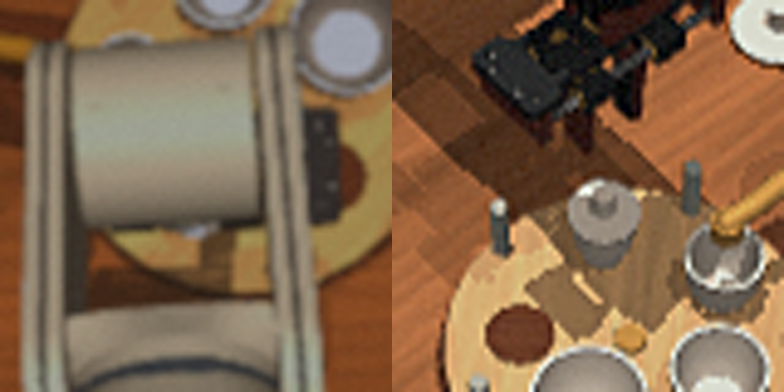

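```bash
python3 -m pendant '{"grip":[-0.5,-1,-1,-1,-1,-1,-1,-1,-1,-1,-1,-1],"linear":[[2,20,0],[2.7,28,0],[2.8,28,0],[3,28,0],[3,28,0],[3,28.2,0],[0,0,0],[0,0,0],[0,0,0],[0,0,0],[0,0,0],[0,0,0]],"angular":[[0,0,0],[0,0,0],[0,0,0],[0,0,0],[0,0,0],[0,0,0],[0,0,0.107],[0,0,0.108],[0,0,0.108],[0,0,0.108],[0,0,0],[0,0,0]]}'
python3 -m pendant '{"grip":[-1,-1,-1,-1,-1,-1,-1,-1,-1,-1],"linear":[[0,0,10],[0,0,20],[0,0,25],[0,0,25],[0,0,20],[0,0,18],[0,0,12],[0,0,8],[0,0,0],[0,0,0]],"angular":[[0,0,0],[0,0,0],[0,0,0],[0,0,0],[0,0,0],[0,0,0],[0,0,0],[0,0,0],[0,0,0],[0,0,0]]}'
python3 - <<'E'
from h import *
go(*push(-114.6),64,-24.6)
E
```

```text
t: 17.22
ee_pos: [538.6, -125.5, 201.1]
orientation: [-3.07, 0.664, 0.003]
ft_force: [0.9, -0.2, 0.8]
width: 0.3
grasp_force: 0.0
t: 18.05
ee_pos: [539.2, -125.6, 64.2]
orientation: [-3.07, 0.668, 0.001]
ft_force: [0.5, 0.1, 0.5]
width: 0.5
grasp_force: 0.0
lin [-0.4  0.3  0.2] norm 0.5 ang [0.    0.    0.001] t 18.1
```

```bash
python3 -m pendant '{"grip":[-1,-1,-1,-1,-1,-1,-1,-1,-1,-1,-1,-1],"linear":[[7.7,-0.2,0],[7.7,-0.2,0],[7.7,-0.2,0],[7.7,-0.2,0],[7.7,-0.2,0],[7.7,-0.2,0],[7.7,-0.2,0],[7.7,-0.2,0],[7.7,-0.2,0],[7.7,-0.2,0],[7.7,-0.2,0],[7.7,-0.2,0]],"angular":[[0,0,-0.0567],[0,0,-0.0567],[0,0,-0.0567],[0,0,-0.0567],[0,0,-0.0567],[0,0,-0.0567],[0,0,-0.0567],[0,0,-0.0567],[0,0,-0.0567],[0,0,-0.0567],[0,0,-0.0567],[0,0,-0.0567]]}'
python3 -m pendant '{"grip":[-1,-1,-1,-1,-1,-1,-1,-1,-1,-1,-1,-1],"linear":[[7.7,-0.2,0],[7.7,-0.2,0],[7.7,-0.2,0],[7.7,-0.2,0],[7.7,-0.2,0],[7.7,-0.2,0],[7.7,-0.2,0],[7.7,-0.2,0],[7.7,-0.2,0],[7.7,-0.2,0],[7.7,-0.2,0],[7.7,-0.2,0]],"angular":[[0,0,-0.0567],[0,0,-0.0567],[0,0,-0.0567],[0,0,-0.0567],[0,0,-0.0567],[0,0,-0.0567],[0,0,-0.0567],[0,0,-0.0567],[0,0,-0.0567],[0,0,-0.0567],[0,0,-0.0567],[0,0,-0.0567]]}'
python3 -m pendant '{"grip":[-1,-1,-1,-1,-1,-1,-1,-1,-1,-1,-1],"linear":[[0,0,0],[0,0,0],[0,0,0],[-10,0,0],[-5,0,-15],[0,0,-25],[0,0,-30],[0,0,-30],[0,0,-30],[0,0,0],[0,0,0]],"angular":[[0,0,0],[0,0,0],[0,0,0],[0,0,0],[0,0,0],[0,0,0],[0,0,0],[0,0,0],[0,0,0],[0,0,0],[0,0,0]]}'
python3 - <<'E' 2>/dev/null
from h import *
for n in("top","scene"):
    im,o=lids(n)
    for a in o:
        if 400<a[1][0]<700 and abs(a[1][1])<500: print(n,*a)
go(553.6,-284.5,194,0)
E
```

```text
t: 19.05
ee_pos: [629.4, -134.3, 65.5]
orientation: [3.116, 0.398, -0.001]
ft_force: [-2.5, -0.9, 0.8]
width: 0.7
grasp_force: 1.8
t: 20.05
ee_pos: [705.9, -83.5, 65.9]
orientation: [2.804, 1.415, 0.003]
ft_force: [-0.0, 0.2, -0.2]
width: 0.3
grasp_force: 0.1
t: 20.97
ee_pos: [696.8, -96.8, 197.9]
orientation: [2.805, 1.408, 0.006]
ft_force: [0.6, 0.0, 0.1]
width: 0.4
grasp_force: 0.0
top [252.5 146.4] [686.2  22.8] 63.3
top [238.  166.9] [612.7  77.4] 50.8
top [338.7 180.3] [ 553.3 -284. ] 67.8
top [381.9 182. ] [ 542.5 -437.7] 53.9
top [163.1 183.1] [561.8 350.4] 54.5
top [249.5 190.7] [525.   37.7] 32.6
top [174.5 220.2] [426.5 310.7] 79.8
scene [275.4 189.9] [544.3 105.3] 89.7
scene [240.2 200.1] [491.8 -27.2] 57.8
scene [283.2 214.8] [645.6  53. ] 83.2
scene [193.  218.6] [ 440.9 -210.9] 90.6
scene [194.9 251.7] [ 554. -285.] 66.3
scene [156.3 272. ] [ 529.7 -430.4] 62.2
lin [-235.5   -0.9    0.4] norm 235.5 ang [-0.     0.001  0.931] t 21.1
```

```bash
python3 -m pendant '{"grip":[-1,-1,-0.5,-0.2,-0.2,-0.2,-0.2,-0.2,-0.2,-0.2,-0.2,-0.2],"linear":[[-20,0,0],[-31,0,0],[-31,0,0],[-31,0,0],[-31,0,0],[-31,0,0],[-31,0,0],[-29.5,-0.9,0],[0,0,0],[0,0,0],[0,0,0],[0,0,0]],"angular":[[0,0,0],[0,0,0],[0,0,0],[0,0,0],[0,0,0],[0,0,0],[0,0,0],[0,0,0],[0,0,0.1164],[0,0,0.1164],[0,0,0.1164],[0,0,0.1164]]}'
python3 -m pendant '{"grip":[-0.2,-0.2,-0.2,-0.2,-0.2,-0.2,-0.2],"linear":[[0,0,0],[0,0,0],[0,0,0],[0,0,0],[0,0,0],[0,0,0],[0,0,0]],"angular":[[0,0,0.1164],[0,0,0.1164],[0,0,0.1164],[0,0,0.1164],[0,0,0],[0,0,0],[0,0,0]]}'
python3 - <<'E' 2>/dev/null
from h import *
for n in("scene",):
    im,o=lids(n)
    for a in o:
        if 400<a[1][0]<700 and abs(a[1][1])<500: print(n,*a)
go(553.7,-284.5,13.5,0)
P=[]
for n,(x,y) in dict(top=(210,120),scene=(215,140)).items():
    im=ctrl.get_image(n);P.append(cv2.resize(im[y:y+96,x:x+96,::-1],None,fx=4.1,fy=4.1,interpolation=cv2.INTER_CUBIC))
cv2.imwrite("pics/c6.png",np.hstack(P))
E
```

```text
t: 22.07
ee_pos: [553.1, -284.1, 192.5]
orientation: [-3.057, -0.714, 0.004]
ft_force: [-0.5, -0.6, 0.1]
width: 35.4
grasp_force: 0.0
t: 22.65
ee_pos: [554.1, -283.9, 193.4]
orientation: [-3.141, -0.005, 0.002]
ft_force: [0.0, -0.5, -0.6]
width: 35.2
grasp_force: 0.0
scene [293.1 145.1] [426.3 311. ] 79.2
scene [257.7 183.8] [478.2  72.3] 64.7
scene [282.  193.2] [571.9 114.6] 68.8
scene [240.2 200. ] [491.4 -27. ] 58.4
scene [281.6 214.9] [642.1  48. ] 90.7
scene [195.6 221.9] [ 458.3 -211.8] 62.4
scene [195.  251.7] [ 554.  -284.8] 65.9
scene [156.3 272. ] [ 529.7 -430.5] 62.1
lin [ -0.3   0.7 180.1] norm 180.1 ang [-0.001  0.001  0.003] t 22.7
```

View pics/c6.png

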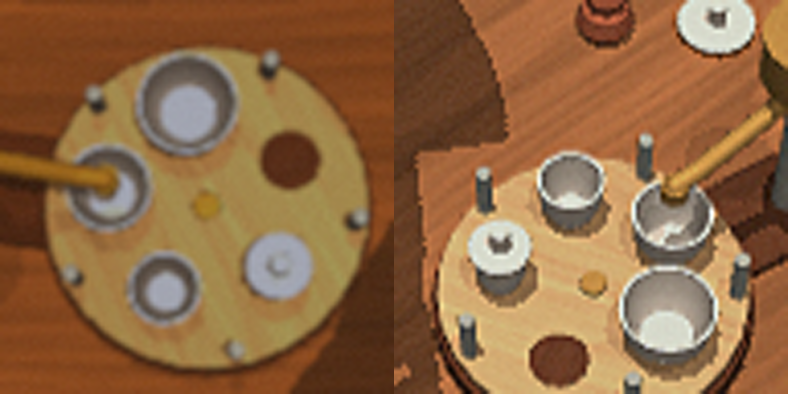

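```bash
python3 -m pendant '{"grip":[-0.2,-0.2,-0.2,-0.2,-0.2,-0.2,-0.2,-0.2,-0.2,-0.2,-0.2,-0.2],"linear":[[-0.3,0.6,10],[0,0,20],[0,0,25],[0,0,25],[0,0,25],[0,0,22],[0,0,17],[0,0,13],[0,0,10],[0,0,8],[0,0,5],[0,0,0]],"angular":[[0,0,0],[0,0,0],[0,0,0],[0,0,0],[0,0,0],[0,0,0],[0,0,0],[0,0,0],[0,0,0],[0,0,0],[0,0,0],[0,0,0]]}'
python3 -m pendant '{"grip":[-1,-1,-1,-1,-1,-1],"linear":[[0,0,0],[0,0,0],[0,0,0],[0,0,0],[0,0,0],[0,0,0]],"angular":[[0,0,0],[0,0,0],[0,0,0],[0,0,0],[0,0,0],[0,0,0]]}'
python3 -m pendant '{"grip":[-1,-1,-1,-1,-1,-1,-1,-1],"linear":[[0,0,-10],[0,0,-25],[0,0,-30],[0,0,-35],[0,0,-35],[0,0,-25],[0,0,0],[0,0,0]],"angular":[[0,0,0],[0,0,0],[0,0,0],[0,0,0],[0,0,0],[0,0,0],[0,0,0],[0,0,0]]}'
python3 - <<'E'
from h import *
go(521.9,34.6,172,0)
E
```

```text
t: 23.8
ee_pos: [554.1, -284.6, 13.6]
orientation: [-3.141, -0.001, 0.001]
ft_force: [-0.8, -0.0, -0.6]
width: 35.2
grasp_force: 0.0
t: 24.3
ee_pos: [555.0, -285.0, 15.1]
orientation: [3.141, 0.0, 0.002]
ft_force: [-0.3, -0.3, 6.4]
width: 17.2
grasp_force: 30.0
t: 24.97
ee_pos: [555.1, -285.1, 176.4]
orientation: [3.14, 0.0, 0.005]
ft_force: [-0.7, -0.4, -1.2]
width: 17.2
grasp_force: 30.0
lin [ -33.2 -319.7    3.7] norm 321.4 ang [ 0.002 -0.003  0.   ] t 25.0
```

```bash
python3 -m pendant '{"grip":[-1,-1,-1,-1,-1,-1,-1,-1,-1,-1,-1,-1],"linear":[[-2,-15,0],[-3,-28,0],[-3,-32,0],[-3,-34,0],[-3,-34,0],[-3,-34,0],[-3,-34,0],[-3,-34,0],[-3,-30,0],[-3,-25,2],[-4.2,-19.7,1.7],[0,0,0]],"angular":[[0,0,0],[0,0,0],[0,0,0],[0,0,0],[0,0,0],[0,0,0],[0,0,0],[0,0,0],[0,0,0],[0,0,0],[0,0,0],[0,0,0]]}'
python3 -m pendant '{"grip":[-1,-1,-1],"linear":[[0,0,0],[0,0,0],[0,0,0]],"angular":[[0,0,0],[0,0,0],[0,0,0]]}'
python3 - <<'E'
from h import *
go(521.9,34.6,108,0)
E
```

```text
t: 25.97
ee_pos: [517.9, 38.5, 168.3]
orientation: [-3.141, -0.005, 0.008]
ft_force: [-0.4, -0.2, -0.8]
width: 17.3
grasp_force: 30.0
t: 26.22
ee_pos: [520.7, 34.3, 170.0]
orientation: [3.141, -0.001, -0.002]
ft_force: [-1.1, -0.0, -0.6]
width: 17.4
grasp_force: 30.0
lin [ 1.2 -0.3 62. ] norm 62.0 ang [ 0.     0.001 -0.001] t 26.2
```

```bash
python3 -m pendant '{"grip":[-1,-1,-1,-1,-1,-1,-1,-1,-1],"linear":[[1,-0.2,8],[0,0,12],[0,0,14],[0,0,12],[0,0,8],[0,0,5],[0,0,3],[0,0,0],[0,0,0]],"angular":[[0,0,0],[0,0,0],[0,0,0],[0,0,0],[0,0,0],[0,0,0],[0,0,0],[0,0,0],[0,0,0]]}'
python3 -m pendant '{"grip":[-1,-1,-1,-1,-1],"linear":[[0,0,1],[0,0,1],[0,0,1],[0,0,0],[0,0,0]],"angular":[[0,0,0],[0,0,0],[0,0,0],[0,0,0],[0,0,0]]}'
```

```text
t: 26.97
ee_pos: [522.4, 35.1, 108.8]
orientation: [3.142, -0.0, 0.001]
ft_force: [-0.4, -0.3, -0.3]
width: 17.3
grasp_force: 30.0
t: 27.38
ee_pos: [522.2, 35.2, 105.7]
orientation: [3.142, 0.001, 0.0]
ft_force: [-0.3, 0.7, -1.1]
width: 17.5
grasp_force: 30.0
```

```bash
python3 -m pendant '{"grip":[-1,-1,-1,-1],"linear":[[0,0,0.8],[0,0,0.8],[0,0,0],[0,0,0]],"angular":[[0,0,0],[0,0,0],[0,0,0],[0,0,0]]}'
python3 -m pendant '{"grip":[-1,-1,-1],"linear":[[0,0,0.6],[0,0,0],[0,0,0]],"angular":[[0,0,0],[0,0,0],[0,0,0]]}'
```

```text
t: 27.72
ee_pos: [522.2, 35.2, 104.1]
orientation: [-3.142, -0.0, -0.0]
ft_force: [-0.7, -0.1, 2.5]
width: 17.1
grasp_force: 30.0
t: 27.97
ee_pos: [522.2, 35.3, 104.0]
orientation: [-3.142, -0.0, -0.0]
ft_force: [-3.0, 0.2, 9.7]
width: 17.1
grasp_force: 30.0
```

Contact at the expected height. Release, rise, and set up for the third push.

```bash
python3 -m pendant '{"grip":[-0.5,-0.3,-0.2,-0.2,-0.2,-0.2,-0.2,-0.2,-0.2,-0.2,-0.2],"linear":[[0,0,0],[0,0,0],[0,0,0],[0,0,-5],[0,0,-15],[0,0,-25],[0,0,-25],[0,0,-29],[0,0,0],[0,0,0],[0,0,0]],"angular":[[0,0,0],[0,0,0],[0,0,0],[0,0,0],[0,0,0],[0,0,0],[0,0,0],[0,0,0],[0,0,0],[0,0,0],[0,0,0]]}'
python3 -m pendant '{"grip":[-0.5,-1,-1,-1,-1,-1,-1,-1,-1,-1,-1,-1],"linear":[[2,20,0],[2.7,28,0],[2.8,28,0],[3,28,0],[3,28,0],[3,28.2,0],[0,0,0],[0,0,0],[0,0,0],[0,0,0],[0,0,0],[0,0,0]],"angular":[[0,0,0],[0,0,0],[0,0,0],[0,0,0],[0,0,0],[0,0,0],[0,0,0.107],[0,0,0.108],[0,0,0.108],[0,0,0.108],[0,0,0],[0,0,0]]}'
python3 - <<'E'
from h import *
go(*push(-114.6),64,-24.6)
P=[]
for n,(x,y) in dict(top=(210,120),scene=(215,140)).items():
    im=ctrl.get_image(n);P.append(cv2.resize(im[y:y+96,x:x+96,::-1],None,fx=4.1,fy=4.1,interpolation=cv2.INTER_CUBIC))
cv2.imwrite("pics/c7.png",np.hstack(P))
E
```

```text
t: 28.88
ee_pos: [521.7, 35.2, 202.1]
orientation: [3.142, 0.0, -0.001]
ft_force: [0.2, -0.2, -0.6]
width: 35.4
grasp_force: 0.0
t: 29.88
ee_pos: [537.8, -124.8, 201.0]
orientation: [-3.07, 0.667, 0.004]
ft_force: [0.6, 0.4, 0.3]
width: 0.5
grasp_force: 0.0
lin [  1.6   0.4 137. ] norm 137.0 ang [0.    0.002 0.002] t 29.9
```

View pics/c7.png

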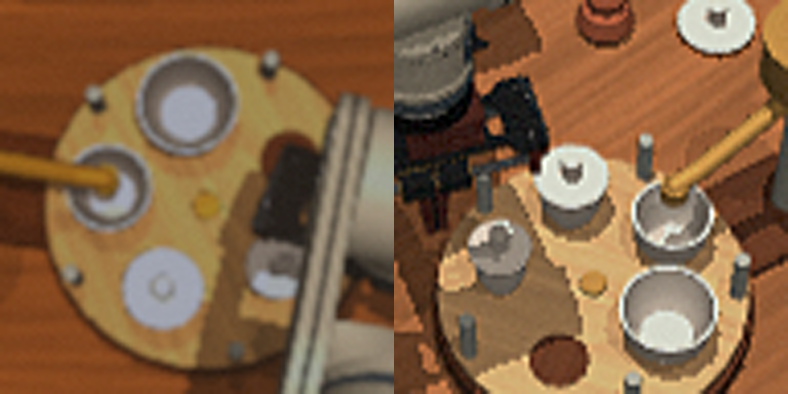

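```bash
python3 -m pendant '{"grip":[-1,-1,-1,-1,-1,-1,-1,-1,-1,-1],"linear":[[0,0,10],[0,0,20],[0,0,25],[0,0,25],[0,0,20],[0,0,18],[0,0,12],[0,0,7],[0,0,0],[0,0,0]],"angular":[[0,0,0],[0,0,0],[0,0,0],[0,0,0],[0,0,0],[0,0,0],[0,0,0],[0,0,0],[0,0,0],[0,0,0]]}'
python3 -m pendant '{"grip":[-1,-1,-1,-1,-1,-1,-1,-1,-1,-1,-1,-1],"linear":[[7.7,-0.2,0],[7.7,-0.2,0],[7.7,-0.2,0],[7.7,-0.2,0],[7.7,-0.2,0],[7.7,-0.2,0],[7.7,-0.2,0],[7.7,-0.2,0],[7.7,-0.2,0],[7.7,-0.2,0],[7.7,-0.2,0],[7.7,-0.2,0]],"angular":[[0,0,-0.0567],[0,0,-0.0567],[0,0,-0.0567],[0,0,-0.0567],[0,0,-0.0567],[0,0,-0.0567],[0,0,-0.0567],[0,0,-0.0567],[0,0,-0.0567],[0,0,-0.0567],[0,0,-0.0567],[0,0,-0.0567]]}'
python3 -m pendant '{"grip":[-1,-1,-1,-1,-1,-1,-1,-1,-1,-1,-1,-1],"linear":[[7.7,-0.2,0],[7.7,-0.2,0],[7.7,-0.2,0],[7.7,-0.2,0],[7.7,-0.2,0],[7.7,-0.2,0],[7.7,-0.2,0],[7.7,-0.2,0],[7.7,-0.2,0],[7.7,-0.2,0],[7.7,-0.2,0],[7.7,-0.2,0]],"angular":[[0,0,-0.0567],[0,0,-0.0567],[0,0,-0.0567],[0,0,-0.0567],[0,0,-0.0567],[0,0,-0.0567],[0,0,-0.0567],[0,0,-0.0567],[0,0,-0.0567],[0,0,-0.0567],[0,0,-0.0567],[0,0,-0.0567]]}'
python3 -m pendant '{"grip":[-1,-1,-1,-1,-1,-1,-1,-1,-1,-1,-1],"linear":[[0,0,0],[0,0,0],[0,0,0],[-10,0,0],[-5,0,-15],[0,0,-25],[0,0,-30],[0,0,-30],[0,0,-30],[0,0,0],[0,0,0]],"angular":[[0,0,0],[0,0,0],[0,0,0],[0,0,0],[0,0,0],[0,0,0],[0,0,0],[0,0,0],[0,0,0],[0,0,0],[0,0,0]]}'
python3 - <<'E' 2>/dev/null
from h import *
for n in("top","scene"):
    im,o=lids(n)
    for a in o:
        if 400<a[1][0]<700 and abs(a[1][1])<500: print(n,*a)
go(440,-60,202,0);go(426.4,311,202,0)
E
```

```text
t: 30.82
ee_pos: [538.8, -125.0, 65.4]
orientation: [3.069, -0.671, 0.0]
ft_force: [-0.2, 0.1, 0.8]
width: 0.4
grasp_force: 0.0
t: 31.82
ee_pos: [628.9, -133.9, 66.6]
orientation: [3.116, 0.396, -0.001]
ft_force: [-3.1, -2.2, 0.6]
width: 0.2
grasp_force: 1.8
t: 32.82
ee_pos: [705.4, -83.1, 67.0]
orientation: [2.805, 1.412, 0.003]
ft_force: [-0.6, -0.4, -0.1]
width: 0.2
grasp_force: 0.1
t: 33.73
ee_pos: [696.3, -96.3, 199.0]
orientation: [2.806, 1.406, 0.006]
ft_force: [-0.9, 0.8, -0.5]
width: -0.1
grasp_force: 0.0
top [237.9 165.4] [618.1  77.6] 40.2
top [237.7 168.1] [608.3  78.3] 47.0
top [381.9 181.9] [ 542.9 -437.7] 54.4
top [164.4 183.1] [561.6 345.8] 50.8
top [249.3 190.6] [525.3  38.7] 43.1
top [174.5 220.2] [426.5 310.7] 79.7
scene [276.3 190.2] [547.6 107.1] 99.7
scene [240.  200.2] [491.7 -28. ] 72.3
scene [193.  218.6] [ 440.9 -210.9] 90.6
scene [250.7 220.5] [585.7 -54.7] 37.3
scene [156.3 272. ] [ 529.7 -430.4] 62.2
lin [-123.7 -225.3   -6.4] norm 257.1 ang [-0.     0.001  0.929] t 33.8
lin [ 165.4 -458.3   -6.4] norm 487.2 ang [-0.     0.001  0.929] t 33.8
```

```bash
python3 -m pendant '{"grip":[-1,-1,-0.5,-0.2,-0.2,-0.2,-0.2,-0.2,-0.2,-0.2,-0.2,-0.2],"linear":[[-10.5,-20,-0.8],[-16,-29,-0.8],[-16,-29,-0.8],[-16,-29,-0.8],[-16,-30,-0.8],[-16,-30,-0.8],[-16,-30,-0.8],[-17,-28,-0.8],[0,0,0],[0,0,0],[0,0,0],[0,0,0]],"angular":[[0,0,0],[0,0,0],[0,0,0],[0,0,0],[0,0,0],[0,0,0],[0,0,0],[0,0,0],[0,0,0.116],[0,0,0.116],[0,0,0.116],[0,0,0.116]]}'
python3 -m pendant '{"grip":[-0.2,-0.2,-0.2,-0.2,-0.2,-0.2,-0.2],"linear":[[0,0,0],[0,0,0],[0,0,0],[0,0,0],[0,0,0],[0,0,0],[0,0,0]],"angular":[[0,0,0.116],[0,0,0.116],[0,0,0.116],[0,0,0.116],[0,0,0],[0,0,0],[0,0,0]]}'
python3 - <<'E'
from h import *
go(426.4,311,202,0)
E
```

```text
t: 34.83
ee_pos: [439.8, -59.7, 200.7]
orientation: [-3.058, -0.716, 0.004]
ft_force: [0.1, 0.5, 0.1]
width: 35.5
grasp_force: 0.0
t: 35.42
ee_pos: [440.6, -59.7, 201.2]
orientation: [-3.141, -0.008, 0.002]
ft_force: [-0.3, 0.5, 0.8]
width: 35.0
grasp_force: 0.0
lin [ -12.3 -370.8   -0.7] norm 371.0 ang [-0.     0.001  0.005] t 35.4
```

```bash
python3 -m pendant '{"grip":[-0.2,-0.2,-0.2,-0.2,-0.2,-0.2,-0.2,-0.2,-0.2,-0.2,-0.2,-0.2],"linear":[[-1,-20,0],[-1,-33,0],[-1,-34,0],[-1,-36,0],[-1,-36,0],[-1,-36,0],[-1,-36,0],[-1,-36,0],[-1,-34,0],[-1,-30,0],[-1,-24,0],[-1,-15.8,0]],"angular":[[0,0,0],[0,0,0],[0,0,0],[0,0,0],[0,0,0],[0,0,0],[0,0,0],[0,0,0],[0,0,0],[0,0,0],[0,0,0],[0,0,0]]}'
python3 -m pendant '{"grip":[-0.2,-0.2,-0.2],"linear":[[0,0,0],[0,0,0],[0,0,0]],"angular":[[0,0,0],[0,0,0],[0,0,0]]}'
python3 - <<'E' 2>/dev/null
from h import *
for n in("top","scene"):
    im,o=lids(n)
    for a in o:
        if 400<a[1][0]<700 and abs(a[1][1])<500: print(n,*a)
go(426.4,311,14,0); print(ctrl.get_obs()["qpos"])
E
```

```text
t: 36.42
ee_pos: [428.1, 313.4, 201.5]
orientation: [-3.141, -0.01, 0.0]
ft_force: [-0.1, -1.0, 0.6]
width: 35.1
grasp_force: 0.0
t: 36.67
ee_pos: [428.1, 310.3, 201.4]
orientation: [3.141, 0.005, -0.001]
ft_force: [0.2, -0.2, -0.1]
width: 35.0
grasp_force: 0.0
top [280.5 155.5] [649.7 -77.8] 60.2
top [237.8 166.6] [613.7  77.8] 69.8
top [381.9 181.6] [ 543.7 -437.8] 55.9
top [163.  183.2] [561.5 350.9] 57.0
top [277.6 184.6] [543.9 -63.9] 73.3
top [249.5 190.2] [526.7  37.7] 69.5
top [319.2 212.2] [ 440.6 -209.3] 92.5
scene [293.1 145.1] [426.2 311.2] 78.3
scene [257.6 183.9] [478.3  71.8] 78.1
scene [282. 193.] [571.3 115.2] 83.1
scene [240. 200.] [491.1 -27.7] 72.5
scene [193.  218.6] [ 440.8 -210.7] 90.9
scene [255.4 220.5] [596.8 -41.3] 58.4
scene [156.3 272. ] [ 529.7 -430.4] 62.2
lin [ -1.9  -1.1 187.6] norm 187.6 ang [0.001 0.001 0.002] t 36.8
[ 6.03939960e-01  3.10455038e-01  1.85913595e+00 -1.64876828e-04
  9.72720085e-01  2.17319635e+00]
```

```bash
python3 -m pendant '{"grip":[-0.2,-0.2,-0.2,-0.2,-0.2,-0.2,-0.2,-0.2,-0.2,-0.2,-0.2,-0.2],"linear":[[-1.9,-0.8,12],[0,0,22],[0,0,26],[0,0,26],[0,0,26],[0,0,22],[0,0,17],[0,0,13],[0,0,10],[0,0,8],[0,0,5],[0,0,0]],"angular":[[0,0,0],[0,0,0],[0,0,0],[0,0,0],[0,0,0],[0,0,0],[0,0,0],[0,0,0],[0,0,0],[0,0,0],[0,0,0],[0,0,0]]}'
python3 -m pendant '{"grip":[-1,-1,-1,-1,-1,-1],"linear":[[0,0,0],[0,0,0],[0,0,0],[0,0,0],[0,0,0],[0,0,0]],"angular":[[0,0,0],[0,0,0],[0,0,0],[0,0,0],[0,0,0],[0,0,0]]}'
python3 -m pendant '{"grip":[-1,-1,-1,-1,-1,-1,-1,-1],"linear":[[0,0,-10],[0,0,-25],[0,0,-30],[0,0,-35],[0,0,-35],[0,0,-25],[0,0,0],[0,0,0]],"angular":[[0,0,0],[0,0,0],[0,0,0],[0,0,0],[0,0,0],[0,0,0],[0,0,0],[0,0,0]]}'
python3 - <<'E'
from h import *
go(521.9,34.6,175,0);go(440,100,175,0)
E
```

```text
t: 37.77
ee_pos: [426.5, 311.4, 14.2]
orientation: [3.141, 0.003, -0.001]
ft_force: [0.1, 0.5, 0.2]
width: 35.1
grasp_force: 0.0
t: 38.27
ee_pos: [427.0, 312.2, 15.4]
orientation: [-3.141, -0.003, -0.001]
ft_force: [-0.1, -0.6, 7.0]
width: 17.2
grasp_force: 30.0
t: 38.93
ee_pos: [427.2, 312.4, 176.5]
orientation: [-3.139, -0.003, -0.005]
ft_force: [0.2, 0.1, -1.1]
width: 17.4
grasp_force: 30.0
lin [ 94.1 278.    1.2] norm 293.5 ang [-0.002 -0.003  0.002] t 38.9
lin [ 12.4 212.4   1.1] norm 212.8 ang [-0.002 -0.003  0.002] t 38.9
```

```bash
python3 -m pendant '{"grip":[-1,-1,-1,-1,-1,-1,-1,-1,-1,-1,-1,-1],"linear":[[4,13,0],[8,24,0],[9,28,0],[9,29,0],[9,29,0],[9,29,0],[9,29,0],[9,29,0],[9,26,0],[8,20,0],[7.1,14,0],[4,8,1]],"angular":[[0,0,0],[0,0,0],[0,0,0],[0,0,0],[0,0,0],[0,0,0],[0,0,0],[0,0,0],[0,0,0],[0,0,0],[0,0,0],[0,0,0]]}'
python3 -m pendant '{"grip":[-1,-1,-1],"linear":[[0,0,0],[0,0,0],[0,0,0]],"angular":[[0,0,0],[0,0,0],[0,0,0]]}'
python3 - <<'E'
from h import *
go(521.9,34.6,109,0)
im=ctrl.get_image("scene")
cv2.imwrite("pics/c8.png",cv2.resize(im[130:230,190:310,::-1],None,fx=6,fy=6,interpolation=cv2.INTER_CUBIC))
E
```

```text
t: 39.93
ee_pos: [520.5, 31.6, 172.0]
orientation: [3.141, 0.0, -0.005]
ft_force: [-1.2, -0.3, -0.2]
width: 17.5
grasp_force: 30.0
t: 40.18
ee_pos: [520.3, 34.5, 173.0]
orientation: [-3.141, -0.004, 0.003]
ft_force: [0.1, 1.2, -1.0]
width: 17.0
grasp_force: 30.0
lin [ 1.7 -0.1 64. ] norm 64.0 ang [-0.     0.002  0.002] t 40.2
```

View pics/c8.png

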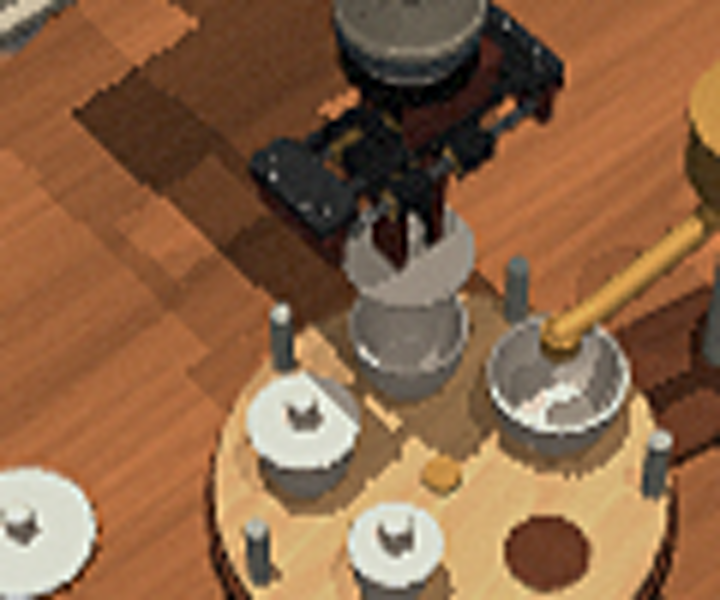

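```bash
python3 -m pendant '{"grip":[-1,-1,-1,-1,-1,-1,-1,-1,-1,-1],"linear":[[1.5,0,8],[0,0,12],[0,0,14],[0,0,12],[0,0,8],[0,0,5],[0,0,4],[0,0,2],[0,0,0],[0,0,0]],"angular":[[0,0,0],[0,0,0],[0,0,0],[0,0,0],[0,0,0],[0,0,0],[0,0,0],[0,0,0],[0,0,0],[0,0,0]]}'
python3 -m pendant '{"grip":[-1,-1,-1,-1,-1],"linear":[[0,0,1],[0,0,1],[0,0,0.7],[0,0,0],[0,0,0]],"angular":[[0,0,0],[0,0,0],[0,0,0],[0,0,0],[0,0,0]]}'
```

```text
t: 41.07
ee_pos: [523.1, 34.1, 109.1]
orientation: [-3.142, -0.003, -0.001]
ft_force: [-0.5, 0.2, -1.1]
width: 17.2
grasp_force: 30.0
t: 41.48
ee_pos: [522.8, 34.0, 106.1]
orientation: [-3.142, -0.003, -0.0]
ft_force: [-0.3, -0.5, -0.9]
width: 17.0
grasp_force: 30.0
```

```bash
python3 -m pendant '{"grip":[-1,-1,-1,-1],"linear":[[-0.6,-0.4,0.8],[0,0,0.8],[0,0,0],[0,0,0]],"angular":[[0,0,0],[0,0,0],[0,0,0],[0,0,0]]}'
python3 -m pendant '{"grip":[-1,-1,-1],"linear":[[0,0,0.6],[0,0,0],[0,0,0]],"angular":[[0,0,0],[0,0,0],[0,0,0]]}'
```

```text
t: 41.82
ee_pos: [522.1, 34.5, 104.5]
orientation: [-3.142, -0.003, 0.0]
ft_force: [-0.2, 1.0, -0.5]
width: 17.1
grasp_force: 30.0
t: 42.07
ee_pos: [522.2, 34.5, 104.4]
orientation: [-3.142, -0.003, -0.0]
ft_force: [-2.6, 0.6, 6.9]
width: 17.2
grasp_force: 30.0
```

```bash
python3 -m pendant '{"grip":[-0.5,-0.3,-0.2,-0.2,-0.2,-0.2,-0.2,-0.2,-0.2,-0.2,-0.2],"linear":[[0,0,0],[0,0,0],[0,0,0],[0,0,-5],[0,0,-15],[0,0,-25],[0,0,-25],[0,0,-28],[0,0,0],[0,0,0],[0,0,0]],"angular":[[0,0,0],[0,0,0],[0,0,0],[0,0,0],[0,0,0],[0,0,0],[0,0,0],[0,0,0],[0,0,0],[0,0,0],[0,0,0]]}'
python3 -m pendant '{"grip":[-0.5,-1,-1,-1,-1,-1,-1,-1,-1,-1,-1,-1],"linear":[[2,20,0],[2.7,28,0],[2.8,28,0],[3,28,0],[3,28,0],[3,27.6,0],[0,0,0],[0,0,0],[0,0,0],[0,0,0],[0,0,0],[0,0,0]],"angular":[[0,0,0],[0,0,0],[0,0,0],[0,0,0],[0,0,0],[0,0,0],[0,0,0.107],[0,0,0.108],[0,0,0.108],[0,0,0.108],[0,0,0],[0,0,0]]}'
python3 - <<'E'
from h import *
go(*push(-114.6),64,-24.6)
P=[]
for n,(x,y) in dict(top=(210,120),scene=(215,140)).items():
    im=ctrl.get_image(n);P.append(cv2.resize(im[y:y+96,x:x+96,::-1],None,fx=4.1,fy=4.1,interpolation=cv2.INTER_CUBIC))
cv2.imwrite("pics/c9.png",np.hstack(P))
E
```

```text
t: 42.98
ee_pos: [521.8, 34.5, 201.6]
orientation: [3.142, 0.003, -0.0]
ft_force: [0.5, -0.7, 0.4]
width: 35.2
grasp_force: 0.0
t: 43.98
ee_pos: [538.2, -124.9, 200.6]
orientation: [-3.071, 0.664, 0.004]
ft_force: [-0.7, -0.2, -0.4]
width: 0.2
grasp_force: 0.0
lin [  1.2   0.4 136.6] norm 136.6 ang [0.    0.002 0.003] t 44.0
```

View pics/c9.png

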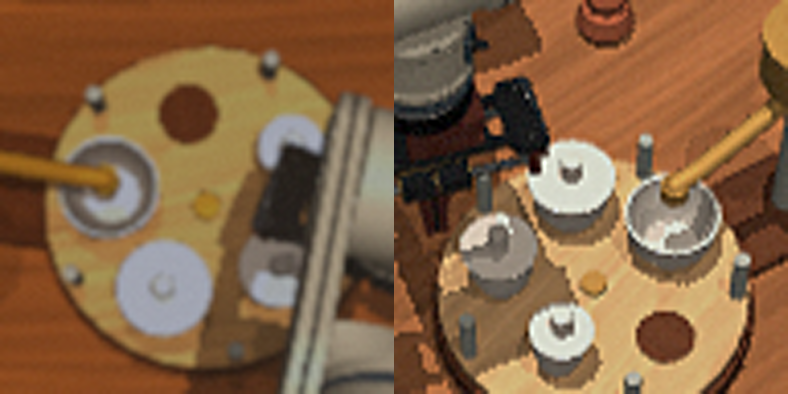

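Lid3 is seated level on cup 3 (front). Fourth push.

```bash
python3 -m pendant '{"grip":[-1,-1,-1,-1,-1,-1,-1,-1,-1,-1],"linear":[[0,0,10],[0,0,20],[0,0,25],[0,0,25],[0,0,20],[0,0,18],[0,0,12],[0,0,7],[0,0,0],[0,0,0]],"angular":[[0,0,0],[0,0,0],[0,0,0],[0,0,0],[0,0,0],[0,0,0],[0,0,0],[0,0,0],[0,0,0],[0,0,0]]}'
python3 -m pendant '{"grip":[-1,-1,-1,-1,-1,-1,-1,-1,-1,-1,-1,-1],"linear":[[7.7,-0.2,0],[7.7,-0.2,0],[7.7,-0.2,0],[7.7,-0.2,0],[7.7,-0.2,0],[7.7,-0.2,0],[7.7,-0.2,0],[7.7,-0.2,0],[7.7,-0.2,0],[7.7,-0.2,0],[7.7,-0.2,0],[7.7,-0.2,0]],"angular":[[0,0,-0.0567],[0,0,-0.0567],[0,0,-0.0567],[0,0,-0.0567],[0,0,-0.0567],[0,0,-0.0567],[0,0,-0.0567],[0,0,-0.0567],[0,0,-0.0567],[0,0,-0.0567],[0,0,-0.0567],[0,0,-0.0567]]}'
python3 -m pendant '{"grip":[-1,-1,-1,-1,-1,-1,-1,-1,-1,-1,-1,-1],"linear":[[7.7,-0.2,0],[7.7,-0.2,0],[7.7,-0.2,0],[7.7,-0.2,0],[7.7,-0.2,0],[7.7,-0.2,0],[7.7,-0.2,0],[7.7,-0.2,0],[7.7,-0.2,0],[7.7,-0.2,0],[7.7,-0.2,0],[7.7,-0.2,0]],"angular":[[0,0,-0.0567],[0,0,-0.0567],[0,0,-0.0567],[0,0,-0.0567],[0,0,-0.0567],[0,0,-0.0567],[0,0,-0.0567],[0,0,-0.0567],[0,0,-0.0567],[0,0,-0.0567],[0,0,-0.0567],[0,0,-0.0567]]}'
python3 -m pendant '{"grip":[-1,-1,-1,-1,-1,-1,-1,-1,-1,-1,-1],"linear":[[0,0,0],[0,0,0],[0,0,0],[-10,0,0],[-5,0,-15],[0,0,-25],[0,0,-30],[0,0,-30],[0,0,-30],[0,0,0],[0,0,0]],"angular":[[0,0,0],[0,0,0],[0,0,0],[0,0,0],[0,0,0],[0,0,0],[0,0,0],[0,0,0],[0,0,0],[0,0,0],[0,0,0]]}'
python3 - <<'E' 2>/dev/null
from h import *
for n in("top","scene"):
    im,o=lids(n)
    for a in o:
        if 400<a[1][0]<700 and abs(a[1][1])<500: print(n,*a)
go(440.8,-210.3,202,0)
E
```

```text
t: 44.92
ee_pos: [539.1, -125.1, 64.9]
orientation: [3.07, -0.668, -0.0]
ft_force: [0.6, 0.1, -0.2]
width: 0.6
grasp_force: 0.0
t: 45.92
ee_pos: [629.2, -133.7, 66.2]
orientation: [3.116, 0.399, -0.001]
ft_force: [-3.1, -0.7, 1.1]
width: 0.1
grasp_force: 1.8
t: 46.92
ee_pos: [705.6, -82.9, 66.5]
orientation: [2.804, 1.415, 0.003]
ft_force: [0.2, 0.1, 0.2]
width: 0.5
grasp_force: 0.1
t: 47.83
ee_pos: [696.6, -96.1, 198.6]
orientation: [2.805, 1.408, 0.007]
ft_force: [0.0, -0.9, -0.7]
width: 0.1
grasp_force: 0.0
top [253.9 144.4] [693.2  17.4] 55.9
top [381.9 181.9] [ 543.  -437.6] 54.1
top [164.4 183.1] [561.7 345.9] 50.5
top [248.8 190.5] [525.6  40.4] 54.2
scene [266.9 185.9] [509.   92.9] 67.1
scene [240.3 200.2] [492.3 -27.3] 83.8
scene [282.  213.8] [639.7  52.6] 58.3
scene [193.  218.6] [ 440.9 -210.8] 90.6
scene [249.8 220.8] [584.5 -57.9] 47.5
scene [156.3 272. ] [ 529.7 -430.4] 62.2
lin [-243.7 -135.2   -6.9] norm 278.8 ang [-0.     0.001  0.931] t 47.9
```

```bash
python3 -m pendant '{"grip":[-1,-1,-0.5,-0.2,-0.2,-0.2,-0.2,-0.2,-0.2,-0.2,-0.2,-0.2],"linear":[[-20,-11,-0.8],[-32,-18,-0.9],[-33,-18,-0.9],[-33,-18,-0.9],[-33,-18,-0.9],[-33,-18,-0.9],[-33,-18,-0.8],[-26.7,-16.2,-0.8],[0,0,0],[0,0,0],[0,0,0],[0,0,0]],"angular":[[0,0,0],[0,0,0],[0,0,0],[0,0,0],[0,0,0],[0,0,0],[0,0,0],[0,0,0],[0,0,0.1164],[0,0,0.1164],[0,0,0.1164],[0,0,0.1164]]}'
python3 -m pendant '{"grip":[-0.2,-0.2,-0.2,-0.2,-0.2,-0.2,-0.2],"linear":[[0,0,0],[0,0,0],[0,0,0],[0,0,0],[0,0,0],[0,0,0],[0,0,0]],"angular":[[0,0,0.1164],[0,0,0.1164],[0,0,0.1164],[0,0,0.1164],[0,0,0],[0,0,0],[0,0,0]]}'
python3 - <<'E' 2>/dev/null
from h import *
for n in("top","scene",):
    im,o=lids(n)
    for a in o:
        if 400<a[1][0]<700 and abs(a[1][1])<500: print(n,*a)
go(440.8,-210.3,14,0)
P=[]
for n,(x,y) in dict(top=(210,120),scene=(215,140)).items():
    im=ctrl.get_image(n);P.append(cv2.resize(im[y:y+96,x:x+96,::-1],None,fx=4.1,fy=4.1,interpolation=cv2.INTER_CUBIC))
cv2.imwrite("pics/c10.png",np.hstack(P))
E
```

```text
t: 48.93
ee_pos: [440.4, -209.8, 200.6]
orientation: [-3.057, -0.715, 0.003]
ft_force: [0.0, -0.4, 0.2]
width: 35.3
grasp_force: 0.0
t: 49.52
ee_pos: [441.3, -209.8, 201.1]
orientation: [-3.141, -0.006, 0.002]
ft_force: [0.3, 0.5, 0.5]
width: 35.3
grasp_force: 0.0
top [254.5 144.6] [692.7  15.4] 59.8
top [281.4 156.3] [646.6 -80.9] 73.7
top [277.5 184.5] [544.6 -63.7] 86.0
top [382.  181.6] [ 543.8 -438.1] 56.1
top [163.  183.2] [561.4 351. ] 56.8
top [249.5 190.1] [527.1  37.7] 82.0
scene [257.7 184. ] [478.7  71.8] 90.1
scene [240.3 200. ] [491.5 -26.6] 84.9
scene [282.  213.7] [639.3  52.6] 58.5
scene [193.  218.5] [ 440.7 -210.7] 90.5
scene [254.2 220.1] [593.  -43.6] 71.5
scene [156.3 272. ] [ 529.7 -430.4] 62.2
lin [ -0.6   0.5 187.4] norm 187.4 ang [-0.     0.001  0.003] t 49.6
```

View pics/c10.png

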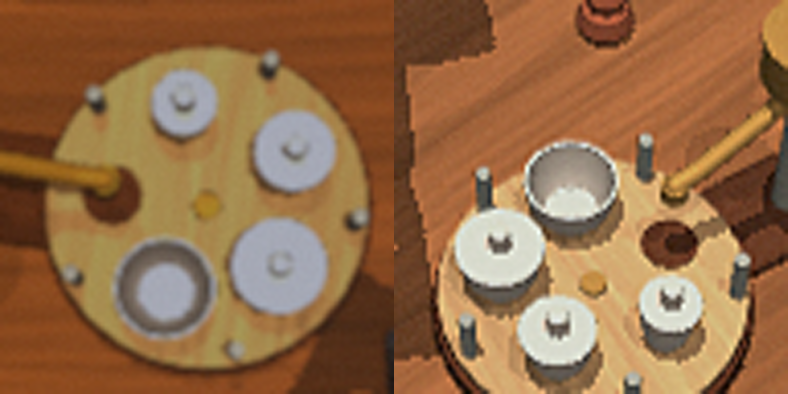

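```bash
python3 -m pendant '{"grip":[-0.2,-0.2,-0.2,-0.2,-0.2,-0.2,-0.2,-0.2,-0.2,-0.2,-0.2,-0.2],"linear":[[-0.6,0.5,12],[0,0,22],[0,0,26],[0,0,26],[0,0,26],[0,0,22],[0,0,17],[0,0,13],[0,0,10],[0,0,8],[0,0,5],[0,0,0]],"angular":[[0,0,0],[0,0,0],[0,0,0],[0,0,0],[0,0,0],[0,0,0],[0,0,0],[0,0,0],[0,0,0],[0,0,0],[0,0,0],[0,0,0]]}'
python3 -m pendant '{"grip":[-1,-1,-1,-1,-1,-1],"linear":[[0,0,0],[0,0,0],[0,0,0],[0,0,0],[0,0,0],[0,0,0]],"angular":[[0,0,0],[0,0,0],[0,0,0],[0,0,0],[0,0,0],[0,0,0]]}'
python3 -m pendant '{"grip":[-1,-1,-1,-1,-1,-1,-1,-1],"linear":[[0,0,-10],[0,0,-25],[0,0,-30],[0,0,-35],[0,0,-35],[0,0,-25],[0,0,0],[0,0,0]],"angular":[[0,0,0],[0,0,0],[0,0,0],[0,0,0],[0,0,0],[0,0,0],[0,0,0],[0,0,0]]}'
python3 - <<'E'
from h import *
go(521.9,34.6,173,0)
E
```

```text
t: 50.72
ee_pos: [441.0, -210.4, 14.2]
orientation: [-3.141, -0.001, 0.001]
ft_force: [-0.6, 1.0, -0.3]
width: 34.9
grasp_force: 0.0
t: 51.22
ee_pos: [441.7, -210.7, 15.4]
orientation: [3.141, 0.001, 0.002]
ft_force: [-0.7, 0.3, 6.4]
width: 17.2
grasp_force: 30.0
t: 51.88
ee_pos: [441.9, -210.8, 176.4]
orientation: [3.14, 0.001, 0.005]
ft_force: [-0.4, 0.9, -1.1]
width: 16.9
grasp_force: 30.0
lin [  80.2 -245.4    3.3] norm 258.2 ang [ 0.002 -0.003  0.001] t 51.9
```

```bash
python3 -m pendant '{"grip":[-1,-1,-1,-1,-1,-1,-1,-1,-1,-1,-1,-1],"linear":[[4,-12,0],[7,-20,0],[8,-25,0],[8,-25,0],[8,-26,0],[8,-26,0],[8,-26,0],[8,-25,0],[8,-23,0],[6,-18,0],[4.2,-12,2],[3,-7.4,1.3]],"angular":[[0,0,0],[0,0,0],[0,0,0],[0,0,0],[0,0,0],[0,0,0],[0,0,0],[0,0,0],[0,0,0],[0,0,0],[0,0,0],[0,0,0]]}'
python3 -m pendant '{"grip":[-1,-1,-1],"linear":[[0,0,0],[0,0,0],[0,0,0]],"angular":[[0,0,0],[0,0,0],[0,0,0]]}'
python3 - <<'E'
from h import *
go(522,34.6,109,0)
E
```

```text
t: 52.88
ee_pos: [520.5, 36.2, 169.9]
orientation: [3.142, 0.003, -0.004]
ft_force: [-1.3, 0.0, -1.2]
width: 16.9
grasp_force: 30.0
t: 53.13
ee_pos: [520.7, 34.2, 171.0]
orientation: [3.141, -0.0, -0.002]
ft_force: [0.8, 1.4, -0.8]
width: 16.9
grasp_force: 30.0
lin [ 1.4 -0.4 62. ] norm 62.1 ang [ 0.     0.001 -0.   ] t 53.1
```

```bash
python3 -m pendant '{"grip":[-1,-1,-1,-1,-1,-1,-1,-1,-1,-1],"linear":[[1,0,8],[0,0,12],[0,0,14],[0,0,12],[0,0,8],[0,0,5],[0,0,2.5],[0,0,1.5],[0,0,0],[0,0,0]],"angular":[[0,0,0],[0,0,0],[0,0,0],[0,0,0],[0,0,0],[0,0,0],[0,0,0],[0,0,0],[0,0,0],[0,0,0]]}'
python3 -m pendant '{"grip":[-1,-1,-1,-1,-1],"linear":[[0,0,1],[0,0,1],[0,0,0.7],[0,0,0],[0,0,0]],"angular":[[0,0,0],[0,0,0],[0,0,0],[0,0,0],[0,0,0]]}'
```

```text
t: 53.97
ee_pos: [522.6, 34.9, 108.9]
orientation: [-3.142, -0.001, -0.001]
ft_force: [-1.4, 0.9, -0.4]
width: 17.3
grasp_force: 30.0
t: 54.38
ee_pos: [522.3, 35.0, 105.8]
orientation: [3.142, 0.001, 0.0]
ft_force: [-0.1, 0.8, -1.4]
width: 17.3
grasp_force: 30.0
```

```bash
python3 -m pendant '{"grip":[-1,-1,-1,-1],"linear":[[0,0.2,0.8],[0,0,0.6],[0,0,0],[0,0,0]],"angular":[[0,0,0],[0,0,0],[0,0,0],[0,0,0]]}'
python3 -m pendant '{"grip":[-1,-1,-1],"linear":[[0,0,0.5],[0,0,0],[0,0,0]],"angular":[[0,0,0],[0,0,0],[0,0,0]]}'
```

```text
t: 54.72
ee_pos: [522.3, 34.8, 104.4]
orientation: [3.142, 0.001, 0.0]
ft_force: [0.1, -0.2, 1.1]
width: 17.8
grasp_force: 30.0
t: 54.97
ee_pos: [522.3, 34.8, 104.4]
orientation: [-3.142, -0.001, -0.0]
ft_force: [-2.2, -0.0, 6.5]
width: 17.3
grasp_force: 30.0
```

```bash
python3 -m pendant '{"grip":[-0.5,-0.3,-0.2,-0.2,-0.2,-0.2,-0.2,-0.2,-0.2,-0.2,-0.2],"linear":[[0,0,0],[0,0,0],[0,0,0],[0,0,-5],[0,0,-15],[0,0,-25],[0,0,-25],[0,0,-28],[0,0,0],[0,0,0],[0,0,0]],"angular":[[0,0,0],[0,0,0],[0,0,0],[0,0,0],[0,0,0],[0,0,0],[0,0,0],[0,0,0],[0,0,0],[0,0,0],[0,0,0]]}'
python3 -m pendant '{"grip":[-0.2,-0.2,-0.2,-0.2,-0.2,-0.2,-0.2,-0.2,-0.2,-0.2,-0.2,-0.2],"linear":[[-3,15,0],[-7,25,0],[-7,28,0],[-7,28,0],[-7,28,0],[-7,28,0],[-7,28,0],[-7,25,0],[-4,18,0],[0,0,0],[0,0,0],[0,0,0]],"angular":[[0,0,0],[0,0,0],[0,0,0],[0,0,0],[0,0,0],[0,0,0],[0,0,0],[0,0,0],[0,0,0],[0,0,0],[0,0,0],[0,0,0]]}'
python3 - <<'E'
from h import *
P=[]
for n,(x,y) in dict(top=(210,120),scene=(215,140)).items():
    im=ctrl.get_image(n);P.append(cv2.resize(im[y:y+96,x:x+96,::-1],None,fx=4.1,fy=4.1,interpolation=cv2.INTER_CUBIC))
cv2.imwrite("pics/c11.png",np.hstack(P))
E
```

```text
t: 55.88
ee_pos: [521.9, 34.8, 201.6]
orientation: [3.142, 0.001, -0.0]
ft_force: [0.1, 0.4, -0.5]
width: 34.9
grasp_force: 0.0
t: 56.88
ee_pos: [465.9, -187.5, 201.0]
orientation: [-3.141, -0.0, 0.003]
ft_force: [0.6, -0.1, -0.7]
width: 35.2
grasp_force: 0.0
```

View pics/c11.png

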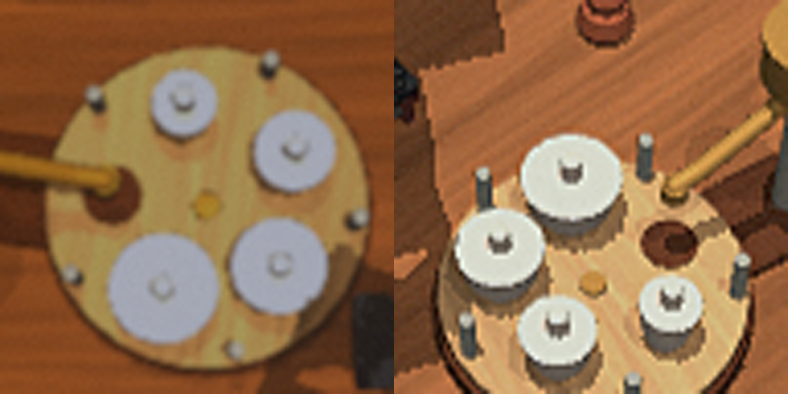

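All four lids are seated and level, and the blank seat is under the spout, which is the fourth click. Handing in.

```bash
python3 -c "
from workcell import ctrl
print(ctrl.close_job())"
```

```text
the job is handed in; nothing more can be done
None
```

The job is handed in: the turntable rests in its fourth click, all four lids were on the table and each now sits level on its own cup, and the robot touched nothing else (57 s on the clock).

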